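# Measure a blind bore with a depth gauge

### The job

Measure the depth of the bore with the red ring: take the depth gauge from its blue rest by the yellow tab, set it gently down flat on the block with its rod over that bore, then push the red cap down until the rod bottoms firmly on the floor of the bore, gently: never drive the sprung cap right down onto its stop. Leave the gauge standing flat there, let go, with its rod still on the bottom so that the travel can be read, and leave everything else alone.

Things in the scene. Friction and masses are not known exactly. Their poses are not given: they have to be found in the camera images.
- gauge_grip (a point): Centre of the depth gauge's yellow grip tab: 16 mm thick (gauge x), 30 mm wide (y), 50 mm tall, 41 mm above the gauge's underside; the bar's upper face is 25 mm below. Pinch it from above, fingers closing along gauge x. The rod stands 70 mm from here towards gauge -y and its cap rises up to 59 mm above this point. Axes: gauge's, z up, y along the bar.
- gauge_foot (a point): Point on the gauge's underside on the axis of the measuring rod (30 mm from the bar's middle towards gauge -y; 70 mm towards gauge -y and 41 mm below gauge_grip). Same axes as the gauge.
- gauge: The loose depth gauge, about 0.37 kg: a steel bar 26 (x) by 120 (y) by 16 mm thick, with an upright tab at its +y end and a vertical rod through it near the -y end. Origin at the middle of the bar's underside (40 mm from the tab's middle, 30 mm from the rod's axis). z up.
- rod (a joint): Measuring rod, 8 mm diameter steel, sliding vertically through the bar: the value is the travel, in m, by which its tip stands out below the bar's underside (0 to 0.052). It starts at 0.003 to 0.012. It slides with about 4.5 N of friction either way and stays where it is left.
- cap_top (a point): Centre of the upper face of the red push cap (22 mm diameter, 14 mm tall) on top of the rod; 100 mm above the bar's underside less the travel of rod and cap. z up.
- cap (a joint): How far the sprung cap is pressed down against the rod, m: 0 free, 0.008 on its stop; 1.5 N per mm (so about 3 mm while the rod slides, and more once the rod has bottomed; 12 N on the stop). It springs back when let go.
- block: Fixed aluminium block, 80 mm (x) by 200 mm (y) by 66 mm tall, with three vertical blind bores of 13 mm diameter in its top, 55 mm apart along y. Origin at the middle of its underside. Each bore ends in a flat steel seat at an unknown depth, 27 to 48 mm below the top, different each time.
- ring_red_mid (a point): Centre of the red painted ring (33 mm outer diameter, flat) round the mouth of the bore to be measured, at the level of the block's top, 66 mm above the table; axes as the block's. The other two bores have black rings.
- rest_top (a point): Blue two-post rest (fixed) on which the gauge lies at the start: point midway between its posts, level with their tops, 75 mm above the table. The posts stand 100 mm apart along the rest's y; the gauge's bar lies along y across both, its rod hanging between them.
- bore0 (a point): Centre of the mouth of one of the three bores, at the block's top (the one whose floor has pin0); depth not known.
- bore1 (a point): Centre of the mouth of one of the three bores, at the block's top (the one whose floor has pin1); depth not known.
- bore2 (a point): Centre of the mouth of one of the three bores, at the block's top (the one whose floor has pin2); depth not known.
- pin0 (a joint): Small sprung pin (9 mm diameter) in the floor of bore0: 0 when untouched, standing 3 mm above the steel seat; 0.003 m when pressed flush with the seat, i.e. a rod has bottomed there. Weak spring, 1 N when flush: only the seat stops the rod firmly.
- pin1 (a joint): Small sprung pin (9 mm diameter) in the floor of bore1: 0 when untouched, standing 3 mm above the steel seat; 0.003 m when pressed flush with the seat, i.e. a rod has bottomed there. Weak spring, 1 N when flush: only the seat stops the rod firmly.
- pin2 (a joint): Small sprung pin (9 mm diameter) in the floor of bore2: 0 when untouched, standing 3 mm above the steel seat; 0.003 m when pressed flush with the seat, i.e. a rod has bottomed there. Weak spring, 1 N when flush: only the seat stops the rod firmly.
- steel_can: Bystander, leave alone: open steel can, 72 mm across, 85 mm tall; origin at its underside.
- amber_jar: Bystander, leave alone: closed amber jar, 50 mm across, 65 mm tall; origin at its underside.
- wash_bottle: Bystander, leave alone: white bottle with red cap, 60 mm across, 120 mm tall; origin at its underside.
- screwdriver: Bystander, leave alone: screwdriver lying flat; origin at its underside.
- wrench: Bystander, leave alone: wrench lying flat; origin at its underside.
- plug: Bystander, leave alone: upright brass cylinder, 30 mm across, 30 mm tall; origin at its underside.
- beaker: Bystander, leave alone: open glass beaker, 60 mm across, 70 mm tall; origin at its underside.
Mind the look-alikes: they are no part of the job. Of the things that look like the gauge, the largest one is meant.

How it is judged:
By the outcome, as a careful person would: the job done as asked, in the order asked, and still so for the second after the job is handed in, with the robot touching nothing.
It also fails if it takes over 53 s, if anything falls off the work surface, if the arm or the gripper's body presses on something with over 40 N, if the wrist force passes 120 N, or if a joint passes its speed limit or range.

### The arm

A 6-joint arm with a two-finger parallel gripper is mounted at the origin on the work surface. World frame = base frame: x ahead of the robot, y to its left, z up, the work surface at z = 0. Lengths are in m, angles in rad, forces in N, time in s.
With the tool pointing down it reaches from about 0.35 to 0.975 m from the base axis. Payload 4.9 kg.
Tool frame: the origin (TCP) lies midway between the tips of the shut fingers; the grasp point (between the pads) lies 19 mm behind it; x points along the fingers, y is the direction in which the jaws open and shut, and the axes are right-handed (so a half turn about x gives the same grasp; the last joint's range is limited). The gripper opens to 85 mm and grips with 20 to 120 N. Pads are 22 mm wide; open, the fingers measure 114 mm over their backs; the gripper's body (76 mm by 85 mm) begins 54 mm behind the grasp point. The pads swing forward as they close: fully open they stand 13 mm farther back than shut.
Start: joints at [-1.235, 0.053, 1.613, -0, 1.476, -0.119], TCP at [0.275, -0.561, 0.231] pointing down, gripper open.
Joint ranges: [-3.01, 3.01], [-1.01, 2.22], [0.06, 2.58], [-1.02, 4.17], [0.09, 2.62], [-3.14, 3.14]. Speed limits (rad/s): [2.57, 2.57, 3.14, 3.14, 3.14, 3.14].

### API

Orientations are given as a rotation vector (axis times angle).
In Python, from station import ctrl gives the robot as it stands.
- The arm moves only by the shell command python3 -m handwheel 'ROWS' [FORCE]. ROWS is JSON, a list of rows, each a list of 3 entries, a list of its own where there are three numbers: the finger opening in m, from 0 to 0.0854, then the shift along the tool's x, y, z in m, then the turn, a rotation vector about the tool's x, y, z in degrees. In form: [[claw, [dx, dy, dz], [ax, ay, az]], ...]. A call has 1 to 10 rows; each row shifts and turns the commanded pose from where the row before left it, along the tool's axes as they then stand; what a row does not reach is not made up. A row lasts 1/12 s, in which the tool goes at most 41.7 mm and 7.16 degrees, less where a joint would pass 70% of its speed; a pose out of reach is approached as far as the arm can. A call with a gripper value outside its range is refused whole. The fingers move at their own pace and stop on an object; FORCE is the grip in N (left out, the last holds). Time passes only in rows, so rows that do not move let the fingers close. It gives the time, the measured TCP pose, the force and the opening at its end, in the units of the state.
- ctrl.get_obs(): the state, without advancing time (a new reading comes with each control period).
- ctrl.get_image(name): name is "scene" or "top" or "wrist"; returns the picture (420x560x3 uint8, red, green, blue); there is no depth.
- ctrl.camera_params(name): a dict with "vertical_fov" (degrees; the focal length in pixels is half the picture's height over the tangent of half this angle, whatever the lens; pixels are square), "cx", "cy" (the principal point, pixels), "rvec" (rotation vector, rad) and "tvec" (3), from world to camera coordinates, as OpenCV has them; the wrist camera has in their place "T_tool_cam" (4x4, takes a point from camera to tool coordinates, whose origin is the TCP and whose axes are the tool frame's). Camera axes: x right, y down, z forward; pixel columns grow to the right and rows downward; lengths in m; the calibration is good to about 2 mm. The wrist camera is an equidistant fisheye: a pixel r from the principal point sees the ray r / f radians off the axis. A picture is of the moment at which its call begins: read the wrist's pose just before it. camera_params takes no time and is no camera call.
- ctrl.finish_job(): hands the job in, once; it reports no verdict.
Trained networks look in the newest picture that a camera, given by its name, has taken for a name from the list of things; names that differ only in an ending like _2 or _b are one class to them, and where a whole thing is asked for, a point or a joint stands for the part that bears it (a point fixed in the world has none). Each returns a list of dicts, best first, with "score" (0 to 1); they miss things now and then, are a little off and sometimes report something else, mostly with a low value. They report only what shows in the picture. A call takes as long as a camera call. They do not tell look-alikes from the thing itself.
- ctrl.look_for(thing, camera): "box" ([centre column, centre row, width, height] in pixels, round what is visible of it).
- ctrl.silhouettes(thing, camera): "mask" (420x560 bool, what is visible of it) and "box" ([centre column, centre row, width, height] in pixels, round what is visible of it).
- ctrl.tip_of(thing, camera): "centre" ([row, column] in pixels: a listed point, or the origin of a listed thing).
The state is a dict: "t": time; "q": joint angles; "dq": joint speeds; "effort": joint torques, N m; "tool_pos": TCP position; "tool_rot": TCP orientation; "contact_force": force on the tool from outside, world axes, zero at the start; "wrist_torque": the same for the moment, N m; "opening": finger opening in m.
Only numpy, scipy, OpenCV 4.12 (cv2) and the standard library are available. Lean on these libraries where they do the work, as an engineer would, in place of code of your own. Each camera call takes 0.05 s, during which the arm holds its last target.

## Working session

There is one attempt and no reset: what is moved stays moved. The work goes in short steps, Python scripts to look and compute and a shell command to move; the robot and the scene stay as the last step left them, time stands still between calls to the robot, and variables do not carry over. Pictures are saved under pics/ and viewed, and the job is handed in when it is done.

```bash
ls; mkdir -p pics; python3 - <<'E'
from station import ctrl
import cv2,numpy as np
np.set_printoptions(precision=4,suppress=True)
print(ctrl.get_obs())
for n in ("scene","top","wrist"):
    im=ctrl.get_image(n); cv2.imwrite(f"pics/{n}0.png",im[:,:,::-1]); print(n,ctrl.camera_params(n))
E
```

```text
pics
{'t': 0.0, 'q': array([-1.235 ,  0.0534,  1.6143, -0.    ,  1.476 , -0.119 ]), 'dq': array([ 0.0002, -0.0006, -0.0005,  0.0016, -0.0016, -0.0002]), 'effort': array([  0.0013, -39.368 , -37.0176,   0.0001,   0.007 ,   0.    ]), 'tool_pos': array([ 0.2743, -0.5609,  0.2301]), 'tool_rot': array([ 1.9694,  0.4578, -1.9699]), 'contact_force': array([ 0.0934, -0.0775,  0.221 ]), 'wrist_torque': array([ 0.0422,  0.0157, -0.0086]), 'opening': 0.08555515924074276}
scene {'vertical_fov': 49.66327500948439, 'cx': 268.64582462284085, 'cy': 210.3346327080289, 'rvec': array([ 0.788 ,  2.7182, -0.901 ]), 'tvec': array([ 0.4568, -0.1804,  1.5136])}
top {'vertical_fov': 46.42611400689725, 'cx': 282.80810474568557, 'cy': 207.59630462525655, 'rvec': array([ 2.1798, -2.142 ,  0.1356]), 'tvec': array([-0.0141,  0.5689,  1.6279])}
wrist {'vertical_fov': 65.70646984690485, 'cx': 276.54451157066313, 'cy': 203.87079411736582, 'T_tool_cam': array([[ 0.0007, -0.3077,  0.9515, -0.1422],
       [ 1.    , -0.0005, -0.0009,  0.0012],
       [ 0.0007,  0.9515,  0.3077, -0.0786],
       [ 0.    ,  0.    ,  0.    ,  1.    ]])}
```

View pics/scene0.png

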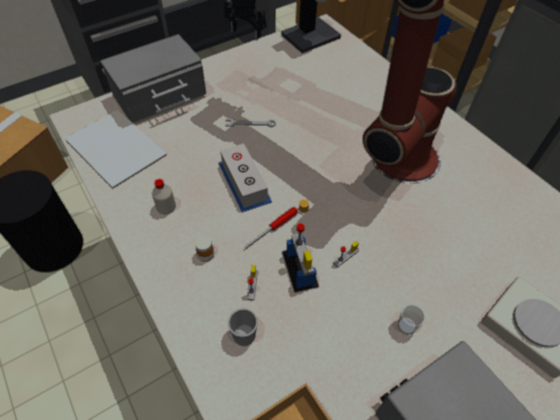

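View pics/top0.png

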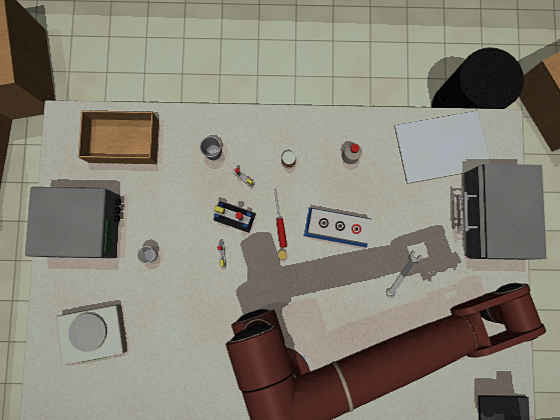

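View pics/wrist0.png

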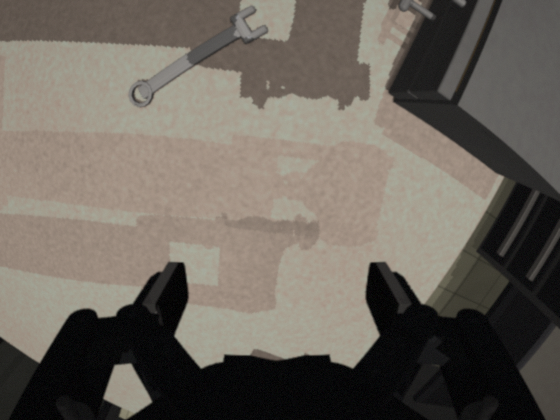

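```bash
cat > h.py <<'E'
from station import ctrl
import cv2,numpy as np
from scipy.spatial.transform import Rotation as R
np.set_printoptions(precision=4,suppress=True)
H,W=420,560
def cam(n):
    p=ctrl.camera_params(n); f=H/2/np.tan(np.radians(p['vertical_fov'])/2)
    if n=='wrist':
        return f,p['cx'],p['cy'],None,None,p['T_tool_cam']
    Rm=R.from_rotvec(p['rvec']).as_matrix(); return f,p['cx'],p['cy'],Rm,np.array(p['tvec']),None
def ray(n,col,row,obs=None):
    f,cx,cy,Rm,t,T=cam(n)
    u,v=(col-cx)/f,(row-cy)/f
    if n!='wrist':
        d=np.array([u,v,1]);d/=np.linalg.norm(d); return -Rm.T@t, Rm.T@d
    r=np.hypot(u,v); d=np.array([np.sin(r)*u/max(r,1e-9),np.sin(r)*v/max(r,1e-9),np.cos(r)])
    M=np.eye(4);M[:3,:3]=R.from_rotvec(obs['tool_rot']).as_matrix();M[:3,3]=obs['tool_pos']
    A=M@T; return A[:3,3],A[:3,:3]@d
def proj(n,X,obs=None):
    f,cx,cy,Rm,t,T=cam(n); X=np.asarray(X,float)
    if n!='wrist':
        c=Rm@X+t; return np.array([cx+f*c[0]/c[2],cy+f*c[1]/c[2]])
    M=np.eye(4);M[:3,:3]=R.from_rotvec(obs['tool_rot']).as_matrix();M[:3,3]=obs['tool_pos']
    c=np.linalg.inv(M@T)@np.append(X,1); c=c[:3]; th=np.arctan2(np.hypot(c[0],c[1]),c[2]); k=f*th/max(np.hypot(c[0],c[1]),1e-9)
    return np.array([cx+k*c[0],cy+k*c[1]])
def at_z(n,col,row,z,obs=None):
    o,d=ray(n,col,row,obs); return o+d*(z-o[2])/d[2]
def tri(rays):
    A=np.zeros((3,3));b=np.zeros(3)
    for o,d in rays:
        P=np.eye(3)-np.outer(d,d);A+=P;b+=P@o
    X=np.linalg.solve(A,b); return X,[np.linalg.norm((np.eye(3)-np.outer(d,d))@(X-o)) for o,d in rays]
def save(im,name,scale=1,crop=None):
    if crop: im=im[crop[1]:crop[3],crop[0]:crop[2]]
    if scale!=1: im=cv2.resize(im,None,fx=scale,fy=scale,interpolation=cv2.INTER_CUBIC)
    cv2.imwrite('pics/'+name,im[:,:,::-1])
E
python3 - <<'E'
from h import *
for n in ('scene','top'):
    for th in ('gauge_grip','cap_top','ring_red_mid','rest_top','block'):
        for d in ctrl.tip_of(th,n)[:4]: print(n,th,round(d['score'],2),d['centre'][::-1])
s=cv2.imread('pics/scene0.png')[:,:,::-1];t=cv2.imread('pics/top0.png')[:,:,::-1]
a=cv2.resize(s[130:330,200:380],None,fx=2.8,fy=2.8); save(s,'sc_crop.png',3.5,(210,130,380,300)); save(t,'tp_crop.png',4,(190,150,390,290))
print(ctrl.get_obs()['t'])
E
```

```text
scene gauge_grip 0.93 [306.7, 259.5]
scene gauge_grip 0.79 [252.8, 268.1]
scene gauge_grip 0.65 [351.9, 244.0]
scene cap_top 0.56 [300.8, 227.4]
scene cap_top 0.56 [342.3, 248.0]
scene cap_top 0.38 [249.1, 278.5]
scene cap_top 0.26 [296.2, 244.4]
scene ring_red_mid 0.58 [236.0, 152.3]
scene rest_top 0.86 [301.9, 254.3]
scene block 0.74 [242.9, 185.2]
top gauge_grip 0.71 [219.6, 264.4]
top gauge_grip 0.56 [220.6, 211.8]
top gauge_grip 0.42 [249.2, 182.7]
top cap_top 0.43 [237.9, 216.0]
top ring_red_mid 0.37 [353.6, 228.9]
top rest_top 0.74 [231.6, 215.9]
top block 0.6 [339.2, 226.7]
0.65
```

View pics/sc_crop.png

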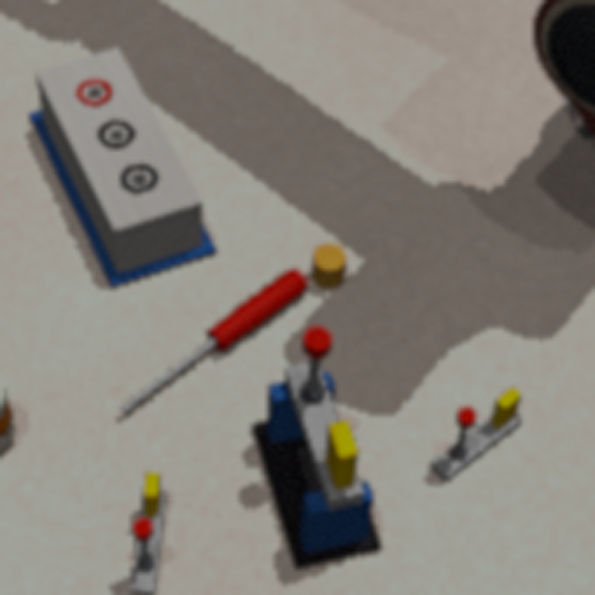

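View pics/tp_crop.png

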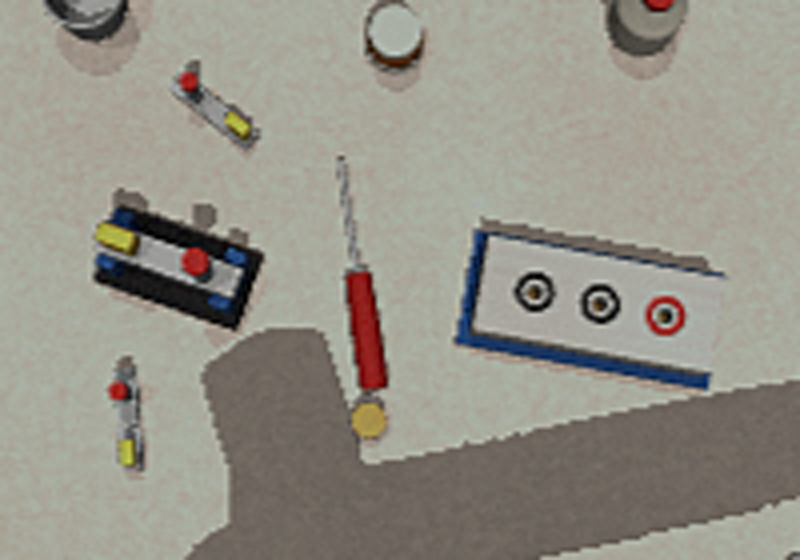

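```bash
python3 - <<'E'
from h import *
s=cv2.imread('pics/scene0.png');t=cv2.imread('pics/top0.png')
def comps(im,lo,hi,roi):
    h=cv2.cvtColor(im,cv2.COLOR_BGR2HSV); 
    m=cv2.inRange(h,lo,hi)
    if lo[0]==0: m|=cv2.inRange(h,(172,lo[1],lo[2]),(180,255,255))
    k=np.zeros_like(m);k[roi[1]:roi[3],roi[0]:roi[2]]=255;m&=k
    n,l,st,c=cv2.connectedComponentsWithStats(m)
    return [(tuple(np.round(c[i],1)),st[i].tolist()) for i in range(1,n) if st[i,4]>3]
for n,im,roi in (('scene',s,(215,130,370,300)),('top',t,(205,160,380,280))):
    print(n,'red',comps(im,(0,110,60),(8,255,255),roi)); print(n,'yel',comps(im,(22,130,80),(34,255,255),roi))
E
```

```text
scene red [((np.float64(236.7), np.float64(155.9)), [232, 153, 10, 7, 26]), ((np.float64(283.7), np.float64(217.7)), [270, 207, 28, 23, 241]), ((np.float64(300.1), np.float64(227.0)), [296, 223, 9, 10, 66]), ((np.float64(342.8), np.float64(248.6)), [341, 246, 5, 6, 21]), ((np.float64(250.2), np.float64(280.4)), [248, 278, 6, 6, 28])]
scene yel [((np.float64(354.6), np.float64(243.9)), [352, 241, 6, 6, 25]), ((np.float64(307.4), np.float64(255.9)), [304, 251, 8, 11, 67]), ((np.float64(252.9), np.float64(268.7)), [251, 265, 5, 8, 28])]
top red [((np.float64(236.8), np.float64(170.0)), [235, 168, 5, 5, 19]), ((np.float64(238.6), np.float64(215.0)), [236, 212, 7, 7, 39]), ((np.float64(281.2), np.float64(232.4)), [277, 218, 10, 30, 192]), ((np.float64(356.0), np.float64(228.6)), [352, 224, 9, 10, 42]), ((np.float64(219.4), np.float64(247.5)), [217, 246, 5, 4, 17])]
top yel [((np.float64(249.1), np.float64(180.7)), [247, 178, 6, 7, 23]), ((np.float64(218.7), np.float64(209.0)), [214, 206, 10, 7, 46]), ((np.float64(281.8), np.float64(254.6)), [278, 251, 8, 8, 51]), ((np.float64(221.6), np.float64(262.4)), [220, 260, 4, 6, 22])]
```

```bash
python3 - <<'E'
from h import *
def T(name,a,b): print(name,*tri([ray('scene',*a),ray('top',*b)]))
T('red',(236.7,155.9),(356,228.6)); T('b1',(243.1,168.3),(340,225.75)); T('b0',(249.7,180.9),(323.75,222.75))
T('cap',(300.1,227),(238.6,215)); T('tab',(307.6,258),(219.5,209.5))
for n,p in (('scene',(236.7,155.9)),('top',(356,228.6)),('scene',(249.7,180.9)),('top',(323.75,222.75))): print(n,at_z(n,*p,0.066))
# pairs dist
for n,z,P in (('top',.116,(218.7,209)),('scene',.116,(307.6,258)),('top',.165,(238.6,215)),('scene',.165,(300.1,227))): print(n,at_z(n,*P,z))
E
```

```text
red [ 0.5005 -0.249   0.0633] [np.float64(0.0011063768080017784), np.float64(0.0011063768080018896)]
b1 [ 0.509  -0.1959  0.0601] [np.float64(0.0006280515859874425), np.float64(0.0006280515859873504)]
b0 [ 0.5179 -0.1416  0.0597] [np.float64(0.00040121552308124787), np.float64(0.0004012155230811148)]
cap [0.5286 0.1337 0.1598] [np.float64(0.0008108361570560661), np.float64(0.0008108361570560815)]
tab [0.5492 0.1995 0.119 ] [np.float64(0.0002822529221311901), np.float64(0.00028225292213120736)]
scene [ 0.5025 -0.2475  0.066 ]
top [ 0.4994 -0.2479  0.066 ]
scene [ 0.5208 -0.1371  0.066 ]
top [ 0.517  -0.1408  0.066 ]
top [0.5509 0.2027 0.116 ]
scene [0.5482 0.198  0.116 ]
top [0.5275 0.1337 0.165 ]
scene [0.5315 0.1359 0.165 ]
```

```bash
cat >> h.py <<'E'
def axes(o): return R.from_rotvec(o['tool_rot']).as_matrix()
def desired(yaw_y,o):
    # tool x down; tool y at world angle yaw_y (deg) or +180, whichever nearer
    M=axes(o); y=np.array([np.cos(np.radians(yaw_y)),np.sin(np.radians(yaw_y)),0])
    if y@M[:,1]<0: y=-y
    x=np.array([0,0,-1.]); return np.stack([x,y,np.cross(x,y)],1)
def plan(target,yaw_y,o):
    M=axes(o); D=desired(yaw_y,o)
    rv=np.degrees(R.from_matrix(M.T@D).as_rotvec())
    d=np.array(target)-o['tool_pos']
    print('turn(tool,deg)',rv,'| shift mm in OLD axes',1000*M.T@d,'| in NEW axes',1000*D.T@d,'dist',1000*np.linalg.norm(d))
E
python3 - <<'E'
from h import *
o=ctrl.get_obs();print(axes(o),o['q'],np.degrees(np.arctan2(-.561,.274)))
plan([0.5,-0.21,0.24],80.8-90,o)
E
```

```text
[[ 0.      0.4393 -0.8984]
 [-0.0001 -0.8984 -0.4393]
 [-1.      0.0001  0.    ]] [-1.235   0.0527  1.6129  0.      1.476  -0.119 ] -63.96849008651006
turn(tool,deg) [-54.7422   0.0023  -0.0042] | shift mm in OLD axes [  -8.6849 -216.7042 -356.9288] | in NEW axes [  -8.6672  166.3609 -382.9925] dist 417.6533573824067
```

```bash
cat >> h.py <<'E'
def rowsfor(target,yaw_y,o,n,maxstep=41):
    M=axes(o); D=desired(yaw_y,o); rv=R.from_matrix(M.T@D).as_rotvec(); d=(np.array(target)-o['tool_pos'])/n
    print('per-row turn',np.degrees(rv)/n,'step mm',1000*np.linalg.norm(d))
    for k in range(n):
        A=M@R.from_rotvec(rv*k/n).as_matrix(); print(np.round(A.T@d,4))
E
python3 - <<'E'
from h import *
o=ctrl.get_obs();rowsfor([0.5,-0.21,0.25],80.8-90,o,10)
E
```

```text
per-row turn [-5.4742  0.0002 -0.0004] step mm 41.798046704931444
[-0.0019 -0.0217 -0.0357]
[-0.0019 -0.0182 -0.0376]
[-0.0019 -0.0145 -0.0392]
[-0.0019 -0.0107 -0.0404]
[-0.0019 -0.0068 -0.0412]
[-0.0019 -0.0028 -0.0417]
[-0.0019  0.0012 -0.0417]
[-0.0019  0.0051 -0.0414]
[-0.0019  0.0091 -0.0408]
[-0.0019  0.0129 -0.0397]
```

```bash
python3 -m handwheel '[[0.05,[-0.002,-0.0215,-0.0354],[-5.47,0,0]],[0.05,[-0.002,-0.018,-0.037],[-5.47,0,0]],[0.05,[-0.002,-0.0143,-0.0385],[-5.47,0,0]],[0.05,[-0.002,-0.0105,-0.04],[-5.47,0,0]],[0.05,[-0.002,-0.0067,-0.041],[-5.47,0,0]],[0.05,[-0.002,-0.0028,-0.0415],[-5.47,0,0]],[0.05,[-0.002,0.0012,-0.0415],[-5.47,0,0]],[0.05,[-0.002,0.005,-0.041],[-5.47,0,0]],[0.05,[-0.002,0.009,-0.0405],[-5.47,0,0]],[0.05,[-0.002,0.0127,-0.0395],[-5.47,0,0]]]'
python3 - <<'E'
from h import *
import json
o=ctrl.get_obs(); im=ctrl.get_image('wrist'); save(im,'w1.png')
print(o['t'],o['tool_pos'],o['dq'],axes(o))
o2=ctrl.get_obs(); im=ctrl.get_image('wrist'); print(o2['tool_pos'])
save(im,'w1b.png')
json.dump({k:np.asarray(v).tolist() for k,v in o2.items()},open('o_w1b.json','w'))
for d in ctrl.tip_of('ring_red_mid','wrist')[:2]: print(d)
E
```

```text
t: 1.48
tool_pos: [0.4988, -0.2112, 0.2518]
tool_rot: [1.324, 1.13, -1.323]
contact_force: [1.5, -0.6, -0.0]
opening: 0.05
1.4833 [ 0.4988 -0.2112  0.2518] [ 0.93    0.1567 -0.1771 -0.0017  0.0167 -0.21  ] [[ 0.0008  0.9878 -0.156 ]
 [-0.0005 -0.156  -0.9878]
 [-1.      0.0009  0.0004]]
[ 0.5021 -0.2053  0.2523]
{'centre': [218.2, 280.1], 'score': 0.7}
```

View pics/w1b.png

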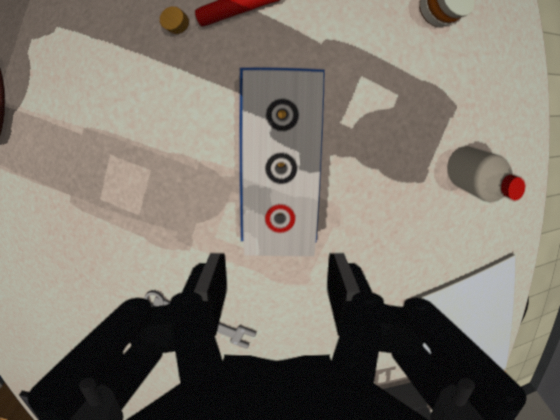

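```bash
cat >> h.py <<'E'
import json
def snap(name):
    o=ctrl.get_obs(); im=ctrl.get_image('wrist'); save(im,name+'.png')
    json.dump({k:np.asarray(v).tolist() for k,v in o.items()},open('pics/'+name+'.json','w'))
    print(name,'t',round(o['t'],2),'tcp',o['tool_pos'],'yaw',round(float(np.degrees(np.arctan2(axes(o)[1,1],axes(o)[0,1]))),2),'F',o['contact_force'],'op',round(o['opening'],4))
    return o,im
def redcomp(im,mn=8,lo=(0,110,60),hi=(8,255,255)):
    h=cv2.cvtColor(im,cv2.COLOR_RGB2HSV); m=cv2.inRange(h,lo,hi)
    if lo[0]==0: m|=cv2.inRange(h,(172,lo[1],lo[2]),(180,255,255))
    n,l,st,c=cv2.connectedComponentsWithStats(m)
    return [(np.round(c[i],1).tolist(),st[i].tolist()) for i in range(1,n) if st[i,4]>mn]
E
python3 - <<'E'
from h import *
o,im=snap('w2'); print(redcomp(im))
g=cv2.cvtColor(im,cv2.COLOR_RGB2GRAY); 
for p in [(280,218),(281,168),(282,115)]: print(at_z('wrist',*p,.066,o))
rowsfor([0.538,0.175,0.275],72.6-90,o,10)
E
```

```text
w2 t 1.63 tcp [ 0.4992 -0.2108  0.2517] yaw -8.97 F [-0.6338 -0.4292  0.2226] op 0.0502
[([219.1, 6.2], [195, 0, 68, 20, 658]), ([516.4, 179.3], [504, 167, 25, 26, 480]), ([282.5, 211.9], [268, 198, 30, 29, 390])]
[ 0.4964 -0.255   0.066 ]
[ 0.5058 -0.2011  0.066 ]
[ 0.5152 -0.1476  0.066 ]
per-row turn [ 0.8429  0.0012 -0.0038] step mm 38.83973974016076
[-0.0023 -0.0022 -0.0387]
[-0.0023 -0.0028 -0.0387]
[-0.0023 -0.0033 -0.0386]
[-0.0023 -0.0039 -0.0386]
[-0.0023 -0.0045 -0.0385]
[-0.0023 -0.005  -0.0384]
[-0.0023 -0.0056 -0.0384]
[-0.0023 -0.0062 -0.0383]
[-0.0023 -0.0067 -0.0382]
[-0.0023 -0.0073 -0.0381]
```

View pics/w2.png

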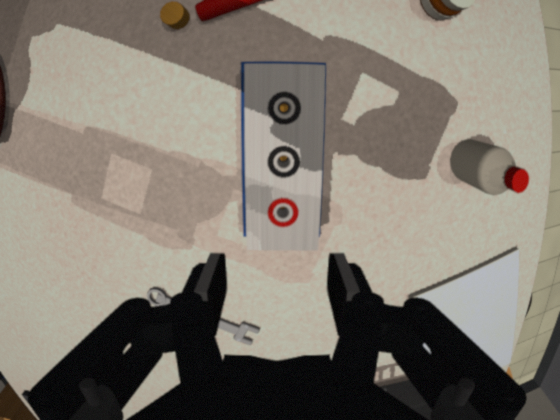

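```bash
python3 - <<'E'
from h import *
o=json.load(open('pics/w2.json'))
for p in [(282.5,211.9),(284,161.5),(285,107.5)]: print(at_z('wrist',*p,.066,o))
E
python3 -m handwheel '[[0.05,[-0.0023,-0.002,-0.0385],[0.85,0,0]],[0.05,[-0.0023,-0.003,-0.0385],[0.85,0,0]],[0.05,[-0.0023,-0.003,-0.0385],[0.85,0,0]],[0.05,[-0.0023,-0.004,-0.0385],[0.85,0,0]],[0.05,[-0.0023,-0.0045,-0.0385],[0.85,0,0]],[0.05,[-0.0023,-0.005,-0.0385],[0.85,0,0]],[0.05,[-0.0023,-0.0055,-0.0385],[0.85,0,0]],[0.05,[-0.0023,-0.006,-0.0385],[0.85,0,0]],[0.05,[-0.0023,-0.0065,-0.038],[0.85,0,0]],[0.05,[-0.0023,-0.007,-0.038],[0.85,0,0]]]'
python3 -m handwheel '[[0.05,[0,0,0],[0,0,0]],[0.05,[0,0,0],[0,0,0]]]'
python3 - <<'E'
from h import *
o,im=snap('w3'); print(redcomp(im)); print(redcomp(im,8,(22,130,80),(34,255,255)))
for th in ('gauge_grip','cap_top','rest_top'):
    for d in ctrl.tip_of(th,'wrist')[:4]: print(th,d['score'],d['centre'][::-1])
E
```

```text
[ 0.5001 -0.2486  0.066 ]
[ 0.5099 -0.1949  0.066 ]
[ 0.5193 -0.1405  0.066 ]
t: 2.52
tool_pos: [0.54, 0.1718, 0.2744]
tool_rot: [1.436, 1.043, -1.436]
contact_force: [1.0, -0.7, 0.6]
opening: 0.0502
t: 2.68
tool_pos: [0.5399, 0.1718, 0.2742]
tool_rot: [1.433, 1.046, -1.434]
contact_force: [-0.6, -1.1, 0.5]
opening: 0.0502
w3 t 2.68 tcp [0.5399 0.1718 0.2742] yaw -17.72 F [-0.5906 -1.0951  0.478 ] op 0.0502
[([406.6, 152.8], [400, 147, 14, 13, 139]), ([175.7, 178.6], [169, 172, 14, 14, 155]), ([276.4, 242.7], [265, 229, 24, 28, 515]), ([277.4, 287.1], [245, 268, 66, 38, 1079]), ([19.2, 302.7], [13, 289, 15, 31, 265]), ([66.4, 317.1], [59, 311, 17, 15, 133])]
[([277.3, 155.5], [269, 136, 18, 39, 649]), ([380.3, 184.9], [371, 175, 19, 22, 265]), ([149.0, 190.3], [141, 183, 18, 15, 138])]
gauge_grip 0.74 [380.3, 184.8]
gauge_grip 0.59 [277.7, 156.2]
gauge_grip 0.58 [154.0, 191.3]
cap_top 0.79 [276.4, 246.8]
cap_top 0.72 [408.0, 153.5]
cap_top 0.5 [175.4, 179.2]
rest_top 0.78 [278.3, 181.5]
```

View pics/w3.png

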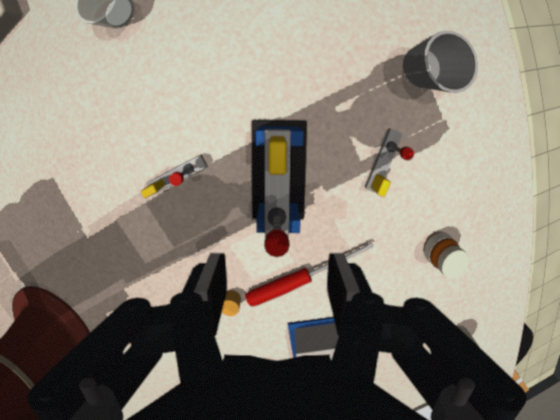

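```bash
python3 - <<'E'
from h import *
im=cv2.imread('pics/w3.png')[:,:,::-1]; save(im,'w3c.png',4,(190,110,330,260)); 
o=json.load(open('pics/w3.json'))
for p,z in (((276.5,241.5),.166),((277.3,155.5),.141),((269,155),.141),((287,155),.141),((278,136.5),.141),((278,174.5),.141)): print(p,at_z('wrist',*p,z,o))
s=cv2.imread('pics/scene0.png')
E
```

```text
(276.5, 241.5) [0.5292 0.137  0.166 ]
(277.3, 155.5) [0.5508 0.2022 0.141 ]
(269, 155) [0.5442 0.2048 0.141 ]
(287, 155) [0.5589 0.2001 0.141 ]
(278, 136.5) [0.5564 0.2177 0.141 ]
(278, 174.5) [0.5463 0.1861 0.141 ]
```

View pics/w3c.png

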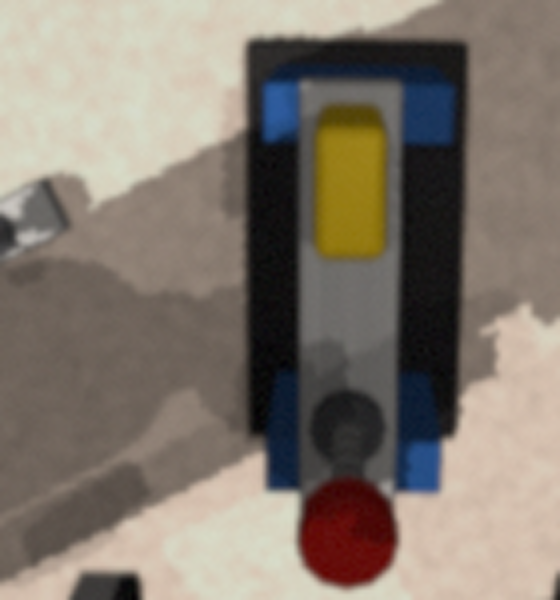

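```bash
python3 - <<'E'
from h import *
o=json.load(open('pics/w3.json'))
t=at_z('wrist',277.7,158.2,.141,o); c=at_z('wrist',276.8,243.5,.166,o); print(t,c,np.linalg.norm((t-c)[:2]),np.degrees(np.arctan2(*(t-c)[1::-1])))
print('cap w+top+scene',tri([ray('wrist',276.5,242.7,o),ray('top',238.6,215),ray('scene',300.1,227)]))
print('tabtop w+top+scene',tri([ray('wrist',277.7,158.2,o),ray('top',218.7,209.0),ray('scene',306.5,253.5)]))
o=ctrl.get_obs(); plan([t[0],t[1],.185],72.5-90,o)
E
```

```text
[0.5504 0.1999 0.141 ] [0.5289 0.1351 0.166 ] 0.06829700268329245 71.5969679293805
cap w+top+scene (array([0.5284, 0.1336, 0.1601]), [np.float64(0.0004826755247692359), np.float64(0.0007531403434798161), np.float64(0.0009428503705441831)])
tabtop w+top+scene (array([0.5503, 0.1985, 0.1388]), [np.float64(0.001010888207531197), np.float64(0.00235892861499217), np.float64(0.002984460673647272)])
turn(tool,deg) [-0.4092  0.0277  0.0102] | shift mm in OLD axes [ 89.0579   0.9085 -31.781 ] | in NEW axes [ 89.0735   1.1195 -31.7307] dist 94.56306831773463
```

```bash
python3 -m handwheel '[[0.05,[0.02,0.0005,-0.0105],[0,0,0]],[0.05,[0.025,0.0005,-0.0105],[0,0,0]],[0.05,[0.025,0,-0.0105],[0,0,0]],[0.05,[0.025,0,0],[0,0,0]],[0.05,[0,0,0],[0,0,0]]]'
python3 - <<'E'
from h import *
o,im=snap('w4'); plan([.5504,.1999,.102],72-90,o)
E
```

```text
t: 3.3
tool_pos: [0.5469, 0.1995, 0.1728]
tool_rot: [1.427, 1.05, -1.445]
contact_force: [-0.9, -0.2, -1.2]
opening: 0.0498
w4 t 3.3 tcp [0.5469 0.1995 0.1728] yaw -17.85 F [-0.9162 -0.2179 -1.2196] op 0.0498
turn(tool,deg) [0.1497 0.3285 0.5285] | shift mm in OLD axes [70.7618  3.8353 -1.8763] | in NEW axes [70.8037  3.178  -1.4797] dist 70.89047555572051
```

View pics/w4.png

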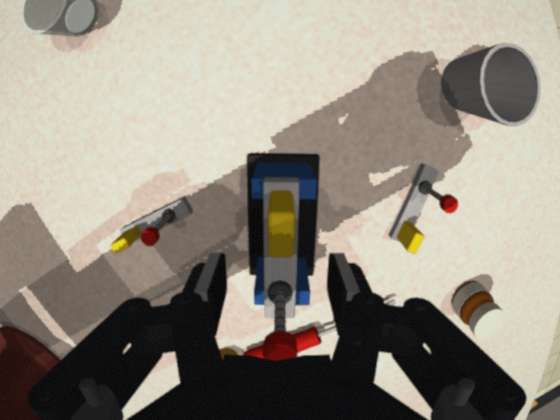

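```bash
python3 -m handwheel '[[0.05,[0,0.001,0],[0,0,0]],[0.05,[0,0,0],[0,0,0]]]'
python3 - <<'E'
from h import *
o,im=snap('w5'); save(im,'w5c.png',4,(200,140,340,290)); plan([.5504,.1999,.102],72-90,o); print(redcomp(im,8,(22,100,50),(34,255,255)))
E
```

```text
t: 3.52
tool_pos: [0.5526, 0.2006, 0.1818]
tool_rot: [1.437, 1.044, -1.431]
contact_force: [-0.5, 0.8, 0.3]
opening: 0.0499
w5 t 3.52 tcp [0.5526 0.2006 0.1818] yaw -17.82 F [-0.4941  0.8304  0.3111] op 0.0499
turn(tool,deg) [ 0.1813 -0.1024 -0.1859] | shift mm in OLD axes [79.7895 -2.1025  1.4841] | in NEW axes [79.7985 -1.8391  1.3476] dist 79.83103018379455
[([271.7, 223.5], [259, 191, 26, 64, 1552]), ([399.6, 236.5], [387, 222, 26, 31, 496]), ([123.1, 239.9], [109, 227, 29, 26, 365])]
```

View pics/w5c.png

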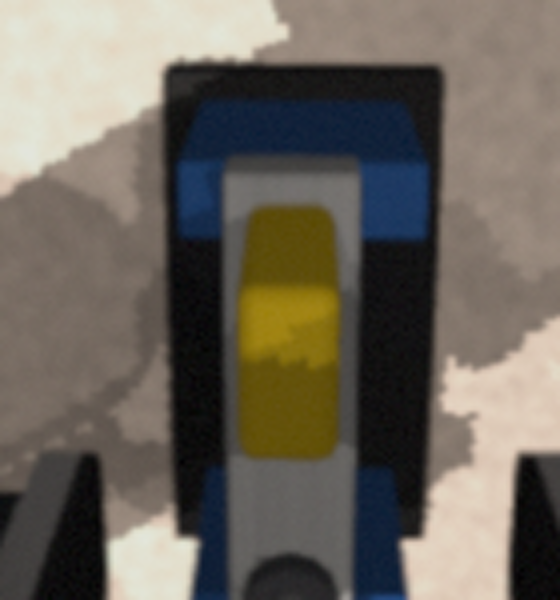

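```bash
python3 -m handwheel '[[0.05,[0,0,0],[0,0,0]],[0.05,[0,0,0],[0,0,0]]]'; python3 - <<'E'
from h import *
o=json.load(open('pics/w5.json')); t=at_z('wrist',272.2,233.2,.141,o); print(t)
o,im=snap('w6');plan([t[0],t[1],.102],72-90,o);print(redcomp(im,8,(22,100,50),(34,255,255))[0])
plan([.5504,.1999,.102],72-90,o)
E
```

```text
t: 3.73
tool_pos: [0.5519, 0.2012, 0.1811]
tool_rot: [1.436, 1.045, -1.431]
contact_force: [0.9, 0.5, -0.2]
opening: 0.0499
[0.5506 0.2012 0.141 ]
w6 t 3.73 tcp [0.5519 0.2012 0.1811] yaw -17.76 F [ 0.883   0.4551 -0.1516] op 0.0499
turn(tool,deg) [ 0.2384 -0.0796 -0.1347] | shift mm in OLD axes [79.0714 -1.4485  0.4802] | in NEW axes [79.0752 -1.2609  0.3759] dist 79.08612874775027
([273.0, 224.2], [260, 192, 27, 64, 1567])
turn(tool,deg) [ 0.2384 -0.0796 -0.1347] | shift mm in OLD axes [79.07   -1.2571  1.8073] | in NEW axes [79.0752 -1.0639  1.7023] dist 79.10065925913082
```

```bash
python3 -m handwheel '[[0.05,[0.025,-0.0006,0.0005],[0,0,0]],[0.05,[0.025,-0.0006,0.0005],[0,0,0]],[0.05,[0.018,0,0],[0,0,0]],[0.05,[0.009,0,0],[0,0,0]],[0.05,[0.002,0,0],[0,0,0]],[0.05,[0,0,0],[0,0,0]],[0.05,[0,0,0],[0,0,0]]]'
python3 - <<'E'
from h import *
o,im=snap('w7')
E
```

```text
t: 4.37
tool_pos: [0.5507, 0.2009, 0.1019]
tool_rot: [1.435, 1.046, -1.431]
contact_force: [-0.3, 0.0, 0.5]
opening: 0.0498
w7 t 4.37 tcp [0.5507 0.2009 0.1019] yaw -17.74 F [-0.3251  0.0083  0.4719] op 0.0498
```

View pics/w7.png

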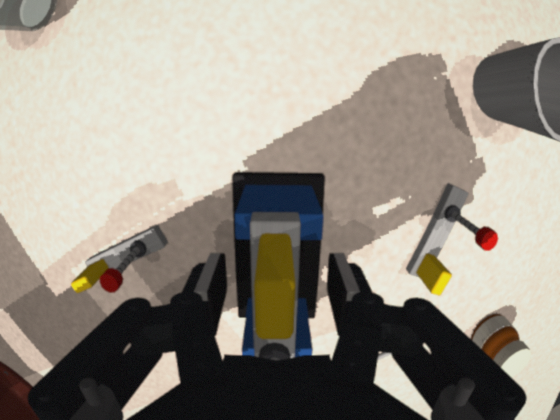

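```bash
python3 -m handwheel '[[0.025,[0,0,0],[0,0,0]],[0.012,[0,0,0],[0,0,0]],[0.012,[0,0,0],[0,0,0]],[0.012,[0,0,0],[0,0,0]],[0.012,[0,0,0],[0,0,0]]]' 70
python3 -m handwheel '[[0.012,[-0.004,0,0],[0,0,0]],[0.012,[-0.008,0,0],[0,0,0]],[0.012,[-0.008,0,0],[0,0,0]],[0.012,[-0.015,0,0],[0,0,0]],[0.012,[-0.02,0,0],[0,0,0]],[0.012,[-0.02,0,0],[0,0,0]],[0.012,[-0.01,0,0],[0,0,0]],[0.012,[-0.005,0,0],[0,0,0]],[0.012,[0,0,0],[0,0,0]],[0.012,[0,0,0],[0,0,0]]]'
python3 - <<'E'
from h import *
o,im=snap('w8'); save(im,'w8c.png',1)
s=ctrl.get_image('scene'); save(s,'s8.png',4,(230,150,370,290)); save(s,'s8full.png'); t=ctrl.get_image('top'); save(t,'t8full.png'); save(t,'t8.png',4,(180,150,330,280))
print('s',redcomp(s,8));print('t',redcomp(t,8))
E
```

```text
t: 4.83
tool_pos: [0.5501, 0.2009, 0.1014]
tool_rot: [1.435, 1.046, -1.433]
contact_force: [-1.4, -0.2, 5.5]
opening: 0.0151
t: 5.67
tool_pos: [0.5492, 0.2005, 0.1894]
tool_rot: [1.433, 1.047, -1.435]
contact_force: [0.5, -0.4, -4.7]
opening: 0.0156
w8 t 5.67 tcp [0.5492 0.2005 0.1894] yaw -17.75 F [ 0.479  -0.3571 -4.7189] op 0.0156
s [([393.9, 82.1], [286, 0, 205, 185, 9242]), ([494.8, 2.0], [494, 0, 4, 7, 14]), ([453.8, 104.0], [437, 91, 37, 28, 567]), ([488.0, 128.5], [466, 110, 49, 34, 366]), ([431.2, 162.2], [424, 147, 14, 28, 209]), ([236.7, 155.9], [232, 153, 10, 7, 26]), ([395.3, 170.8], [389, 167, 13, 9, 73]), ([158.7, 183.2], [155, 179, 9, 10, 71]), ([283.4, 217.9], [270, 207, 27, 23, 233]), ([342.9, 248.7], [341, 246, 5, 6, 26]), ([250.2, 280.3], [248, 278, 5, 6, 26])]
t [([354.6, 147.8], [351, 144, 8, 9, 56]), ([236.8, 169.9], [235, 168, 5, 5, 18]), ([213.9, 286.6], [176, 175, 71, 216, 6987]), ([237.5, 211.7], [235, 209, 6, 7, 24]), ([281.2, 232.4], [277, 218, 10, 30, 192]), ([356.0, 228.6], [352, 224, 9, 10, 42]), ([267.9, 354.0], [265, 351, 6, 6, 12]), ([306.4, 371.1], [302, 363, 9, 17, 64]), ([297.6, 385.4], [295, 380, 6, 12, 17]), ([304.5, 397.0], [301, 380, 9, 35, 72]), ([230.7, 405.7], [211, 388, 43, 32, 1031]), ([191.6, 409.9], [191, 401, 3, 18, 34]), ([302.7, 410.4], [301, 405, 4, 10, 22])]
```

View pics/w8.png

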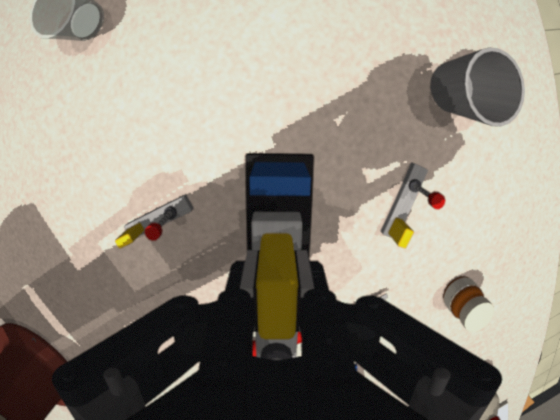

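View pics/s8.png

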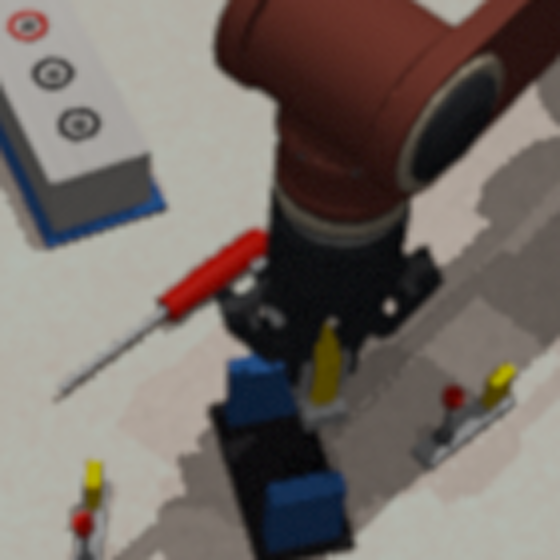

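View pics/t8.png

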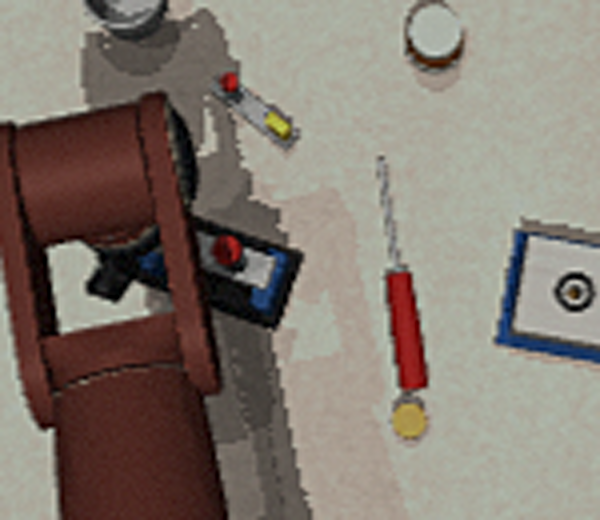

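```bash
python3 - <<'E'
from h import *
# block yaw from edges in w2
o=json.load(open('pics/w2.json')); im=cv2.imread('pics/w2.png')
for a,b in (((242,75),(245,230)),((326,75),(318.5,240))):
    A=at_z('wrist',*a,.066,o);B=at_z('wrist',*b,.066,o);print(np.degrees(np.arctan2(A[1]-B[1],A[0]-B[0])),A,B)
save(im[:,:,::-1],'w2c.png',4,(225,50,345,195)); save(im[:,:,::-1],'w2d.png',4,(225,130,345,265))
o=ctrl.get_obs(); print(o['tool_pos'],o['wrist_torque']); rowsfor([.5122,-.1797,.16],-9.8,o,14)
E
```

```text
80.86979842963602 [ 0.4826 -0.1009  0.066 ] [ 0.4566 -0.2629  0.066 ]
80.17042279262581 [ 0.565  -0.1135  0.066 ] [ 0.5348 -0.2876  0.066 ]
[0.5487 0.2004 0.1884] [ 0.0958  0.0061 -0.0171]
per-row turn [-0.5672  0.0056  0.0111] step mm 27.351290320162267
[0.0021 0.0058 0.0267]
[0.0021 0.0055 0.0267]
[0.0021 0.0053 0.0268]
[0.0021 0.005  0.0268]
[0.002  0.0047 0.0269]
[0.002  0.0045 0.0269]
[0.002  0.0042 0.0269]
[0.002  0.0039 0.027 ]
[0.002  0.0037 0.027 ]
[0.002  0.0034 0.0271]
[0.002  0.0031 0.0271]
[0.002  0.0029 0.0271]
[0.002  0.0026 0.0272]
[0.002  0.0023 0.0272]
```

View pics/w2d.png

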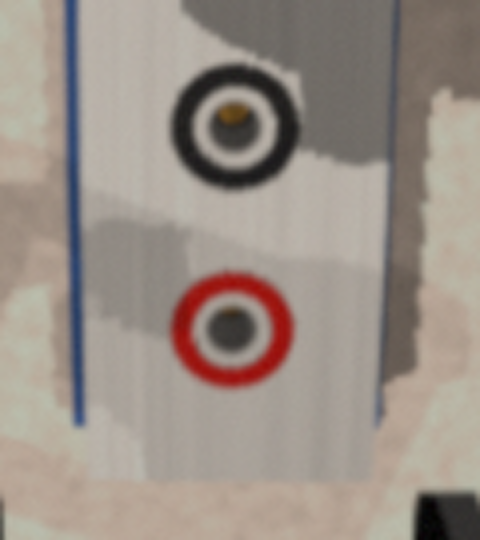

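View pics/w2c.png

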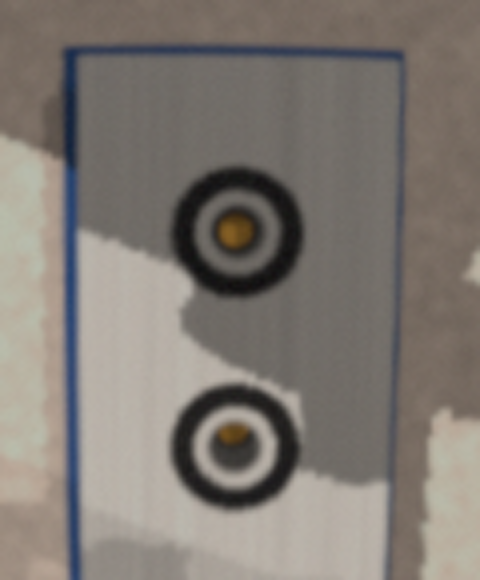

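```bash
python3 -m handwheel '[[0.012,[0.001,0.003,0.012],[-0.3,0,0]],[0.012,[0.002,0.005,0.022],[-0.5,0,0]],[0.012,[0.002,0.006,0.03],[-0.6,0,0]],[0.012,[0.002,0.006,0.033],[-0.7,0,0]],[0.012,[0.002,0.006,0.033],[-0.7,0,0]],[0.012,[0.002,0.006,0.033],[-0.7,0,0]],[0.012,[0.002,0.005,0.033],[-0.7,0,0]],[0.012,[0.002,0.005,0.033],[-0.7,0,0]],[0.012,[0.002,0.005,0.033],[-0.7,0,0]],[0.012,[0.002,0.004,0.03],[-0.7,0,0]]]'
python3 - <<'E'
from h import *
o=ctrl.get_obs(); rowsfor([.5120,-.1797,.155],-9.6,o,5)
E
```

```text
t: 6.65
tool_pos: [0.5226, -0.0964, 0.1701]
tool_rot: [1.354, 1.11, -1.356]
contact_force: [0.0, 0.6, -4.2]
opening: 0.0153
per-row turn [-0.3668 -0.0004  0.0208] step mm 17.062206494085647
[0.003  0.0012 0.0167]
[0.003  0.0011 0.0168]
[0.003  0.001  0.0168]
[0.003  0.0009 0.0168]
[0.003  0.0008 0.0168]
```

```bash
python3 -m handwheel '[[0.012,[0.002,0.001,0.024],[-0.5,0,0]],[0.012,[0.003,0.001,0.02],[-0.5,0,0]],[0.012,[0.003,0.001,0.014],[-0.4,0,0]],[0.012,[0.003,0.001,0.008],[-0.3,0,0]],[0.012,[0,0,0.003],[0,0,0]],[0.012,[0,0,0],[0,0,0]],[0.012,[0,0,0],[0,0,0]],[0.012,[0,0,0],[0,0,0]]]'
python3 - <<'E'
from h import *
o,im=snap('w9'); rowsfor([.5120,-.1797,.115],-9.6,o,1)
E
```

```text
t: 7.32
tool_pos: [0.5148, -0.1624, 0.1604]
tool_rot: [1.333, 1.125, -1.332]
contact_force: [-0.4, -0.4, -3.5]
opening: 0.015
w9 t 7.32 tcp [ 0.5148 -0.1624  0.1604] yaw -9.68 F [-0.4048 -0.3822 -3.4556] op 0.015
per-row turn [-0.0831 -0.0204 -0.0023] step mm 48.62252879866999
[0.0453 0.0001 0.0175]
```

View pics/w9.png

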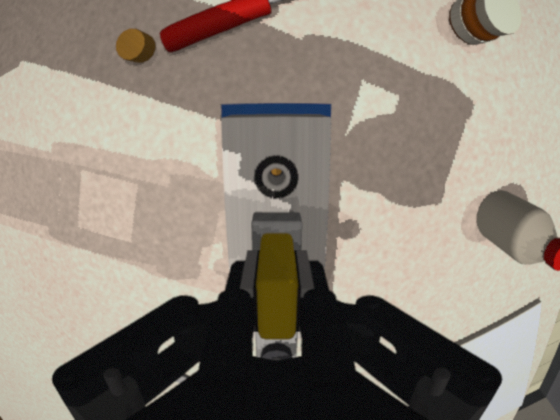

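```bash
python3 -m handwheel '[[0.012,[0.008,0,0.008],[0,0,0]],[0.012,[0.012,0,0.007],[0,0,0]],[0.012,[0.008,0,0.0025],[0,0,0]],[0.012,[0.005,0,0],[0,0,0]],[0.012,[0.002,0,0],[0,0,0]],[0.012,[0,0,0],[0,0,0]],[0.012,[0,0,0],[0,0,0]],[0.012,[0,0,0],[0,0,0]]]'
python3 - <<'E'
from h import *
o=json.load(open('pics/w9.json')); print('b0',at_z('wrist',276.5,176,.066,o))
o,im=snap('w10'); s=ctrl.get_image('scene'); save(s,'s10full.png');save(s,'s10.png',5,(195,120,315,230)); t=ctrl.get_image('top'); save(t,'t10.png',4,(290,160,420,280))
rowsfor([.5120,-.1797,.115],-9.6,o,1)
print('s',redcomp(s,8));print('t',redcomp(t,8))
E
```

```text
t: 8.03
tool_pos: [0.512, -0.1806, 0.1258]
tool_rot: [1.333, 1.123, -1.333]
contact_force: [0.8, 0.0, -5.0]
opening: 0.0153
b0 [ 0.519  -0.1395  0.066 ]
w10 t 8.03 tcp [ 0.512  -0.1806  0.1258] yaw -9.73 F [ 0.7651  0.0441 -4.9695] op 0.0153
per-row turn [-0.1332  0.013  -0.0484] step mm 10.842111544707631
[ 0.0108 -0.0002 -0.0008]
s [([319.6, 37.1], [223, 0, 205, 87, 4294]), ([436.7, 104.9], [422, 98, 27, 17, 301]), ([383.2, 140.2], [376, 135, 15, 11, 55]), ([469.4, 142.0], [465, 139, 10, 8, 35]), ([450.0, 141.8], [447, 141, 7, 3, 13]), ([233.3, 156.6], [232, 153, 5, 7, 13]), ([420.2, 173.2], [412, 166, 18, 13, 146]), ([158.8, 183.3], [155, 179, 9, 10, 72]), ([283.4, 217.8], [270, 207, 28, 23, 243]), ([342.8, 248.6], [341, 246, 5, 6, 21]), ([250.1, 280.4], [248, 278, 5, 6, 27])]
t [([354.5, 147.8], [351, 144, 8, 9, 57]), ([236.8, 170.0], [235, 168, 5, 5, 19]), ([315.2, 291.0], [259, 192, 118, 195, 6159]), ([281.0, 232.0], [277, 218, 10, 29, 186]), ([219.4, 247.5], [217, 246, 5, 4, 17]), ([305.8, 377.8], [301, 364, 10, 25, 156]), ([233.8, 370.9], [233, 368, 4, 8, 17]), ([239.0, 384.8], [231, 372, 16, 27, 119]), ([263.0, 399.5], [237, 372, 52, 48, 1532]), ([183.2, 410.3], [159, 393, 57, 27, 830]), ([303.5, 402.4], [303, 399, 3, 8, 12]), ([305.3, 410.0], [301, 400, 9, 20, 40])]
```

View pics/s10.png

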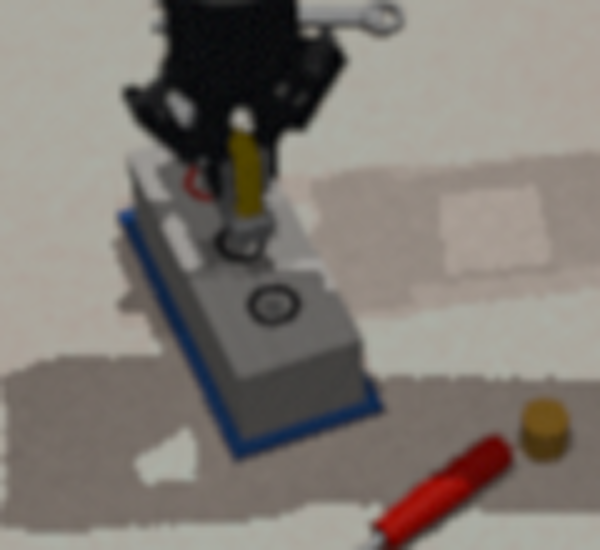

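View pics/t10.png

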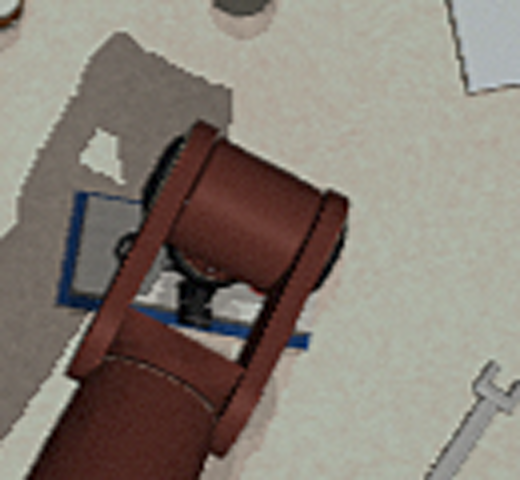

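View pics/w10.png

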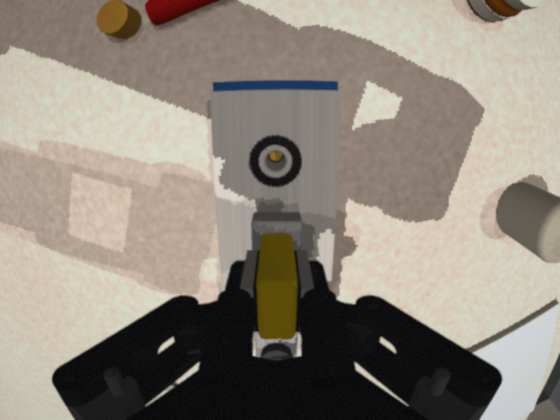

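```bash
python3 -m handwheel '[[0.012,[0.006,0,-0.0012],[0,0,0]],[0.012,[0.006,0,0],[0,0,0]],[0.012,[0.003,0,0],[0,0,0]],[0.012,[0.002,0,0],[0,0,0]],[0.012,[0,0,0],[0,0,0]],[0.012,[0,0,0],[0,0,0]],[0.012,[0,0,0],[0,0,0]]]'
python3 - <<'E'
from h import *
o=json.load(open('pics/w10.json')); print('b0',at_z('wrist',275.3,160.3,.066,o))
o,im=snap('w11');save(im,'w11c.png',4,(200,90,350,240)); rowsfor([.5122,-.1794,.0925],-9.6,o,1)
E
```

```text
t: 8.77
tool_pos: [0.512, -0.1794, 0.1084]
tool_rot: [1.333, 1.124, -1.333]
contact_force: [-0.1, -0.4, -4.8]
opening: 0.0154
b0 [ 0.5187 -0.1398  0.066 ]
w11 t 8.77 tcp [ 0.512  -0.1794  0.1084] yaw -9.74 F [-0.0793 -0.4067 -4.8338] op 0.0154
per-row turn [-0.1428  0.0043 -0.0133] step mm 15.940464872136825
[ 0.0159  0.0002 -0.    ]
```

View pics/w11c.png

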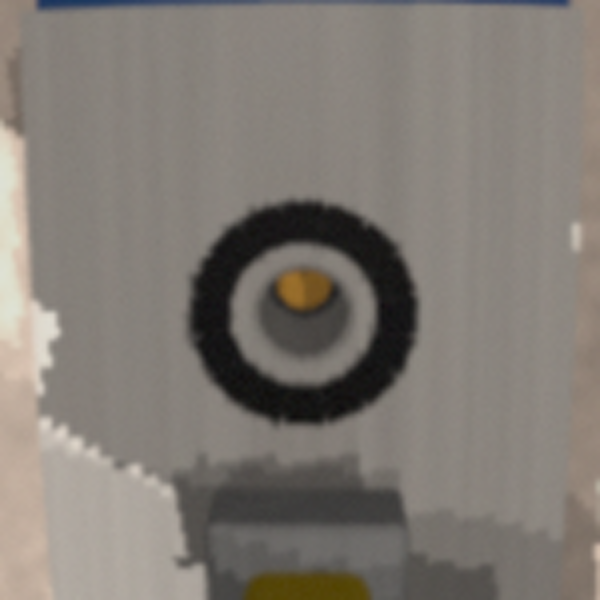

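```bash
python3 -m handwheel '[[0.012,[0.005,-0.0004,0],[0,0,0]],[0.012,[0.004,0,0],[0,0,0]],[0.012,[0.002,0,0],[0,0,0]],[0.012,[0.001,0,0],[0,0,0]],[0.012,[0.001,0,0],[0,0,0]],[0.012,[0,0,0],[0,0,0]],[0.012,[0,0,0],[0,0,0]]]'
```

```text
t: 9.4
tool_pos: [0.5115, -0.1793, 0.0953]
tool_rot: [1.333, 1.124, -1.333]
contact_force: [-0.3, 0.6, -3.9]
opening: 0.0151
```

```bash
for i in 1; do python3 -m handwheel '[[0.012,[0.0008,0,0],[0,0,0]],[0.012,[0.0007,0,0],[0,0,0]],[0.012,[0,0,0],[0,0,0]]]'; done; python3 -m handwheel '[[0.012,[0.0006,0,0],[0,0,0]],[0.012,[0,0,0],[0,0,0]],[0.012,[0,0,0],[0,0,0]]]'
```

```text
t: 9.65
tool_pos: [0.5114, -0.1792, 0.0937]
tool_rot: [1.333, 1.124, -1.333]
contact_force: [-0.3, 0.5, -4.5]
opening: 0.0153
t: 9.9
tool_pos: [0.5115, -0.1792, 0.0932]
tool_rot: [1.333, 1.124, -1.333]
contact_force: [0.0, 0.3, -3.4]
opening: 0.0155
```

```bash
python3 -m handwheel '[[0.012,[0.0005,0,0],[0,0,0]],[0.012,[0,0,0],[0,0,0]],[0.012,[0,0,0],[0,0,0]]]';  python3 -c "
from h import *
o=ctrl.get_obs();print(o['contact_force'],o['wrist_torque'])"; python3 -m handwheel '[[0.012,[0.0005,0,0],[0,0,0]],[0.012,[0,0,0],[0,0,0]],[0.012,[0,0,0],[0,0,0]]]'; python3 -c "
from h import *
o=ctrl.get_obs();print(o['contact_force'],o['wrist_torque'])"
```

```text
t: 10.15
tool_pos: [0.5115, -0.1792, 0.0927]
tool_rot: [1.333, 1.124, -1.333]
contact_force: [-0.5, 0.1, -3.3]
opening: 0.0156
[-0.4587  0.1322 -3.2749] [ 0.2014 -0.0578 -0.0271]
t: 10.4
tool_pos: [0.5116, -0.1793, 0.0924]
tool_rot: [1.333, 1.124, -1.333]
contact_force: [-0.7, -0.9, -2.2]
opening: 0.015
[-0.6651 -0.9158 -2.1944] [ 0.1764  0.0737 -0.0419]
```

```bash
python3 -m handwheel '[[0.012,[0.0005,0,0],[0,0,0]],[0.012,[0,0,0],[0,0,0]],[0.012,[0,0,0],[0,0,0]]]';  python3 -c "
from h import *
o=ctrl.get_obs();print(o['contact_force'],o['wrist_torque'])"; python3 -m handwheel '[[0.012,[0.0003,0,0],[0,0,0]],[0.012,[0,0,0],[0,0,0]],[0.012,[0,0,0],[0,0,0]]]'; python3 -c "
from h import *
o,im=snap('w12');print(o['contact_force'],o['wrist_torque']); s=ctrl.get_image('scene'); save(s,'s12.png',5,(195,120,315,230))"
```

```text
t: 10.65
tool_pos: [0.5116, -0.1793, 0.0924]
tool_rot: [1.333, 1.124, -1.333]
contact_force: [-3.5, 2.7, 3.1]
opening: 0.0154
[-3.4509  2.6995  3.1113] [ 0.3617  0.5109 -0.0134]
t: 10.9
tool_pos: [0.5116, -0.1793, 0.0924]
tool_rot: [1.333, 1.124, -1.333]
contact_force: [-4.1, 2.4, 5.9]
opening: 0.0153
w12 t 10.9 tcp [ 0.5116 -0.1793  0.0924] yaw -9.73 F [-4.0957  2.4444  5.937 ] op 0.0153
[-4.0957  2.4444  5.937 ] [ 0.4565  0.699  -0.0114]
```

View pics/w12.png

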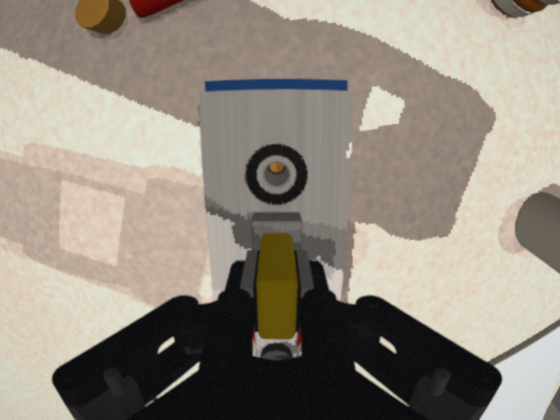

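View pics/s12.png

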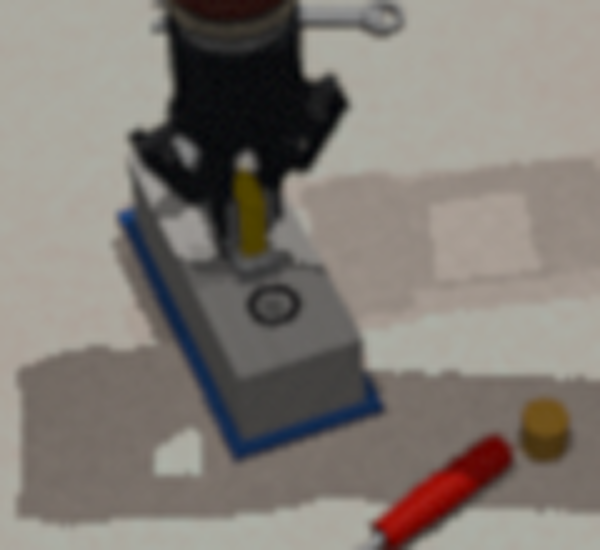

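```bash
python3 -m handwheel '[[0.012,[-0.0005,0,0],[0,0,0]],[0.012,[0,0,0],[0,0,0]]]'; python3 -m handwheel '[[0.018,[0,0,0],[0,0,0]],[0.022,[0,0,0],[0,0,0]],[0.03,[0,0,0],[0,0,0]],[0.04,[0,0,0],[0,0,0]]]'
python3 -m handwheel '[[0.04,[-0.005,0,0],[0,0,0]],[0.04,[-0.015,0,0],[0,0,0]],[0.04,[-0.03,0,0],[0,0,0]],[0.04,[-0.035,0,0],[0,0,0]],[0.04,[-0.035,0,0],[0,0,0]],[0.04,[-0.02,0,-0.02],[0,0,0]],[0.04,[0,0,-0.02],[0,0,0]],[0.02,[0,0,0],[0,0,0]],[0,[0,0,0],[0,0,0]],[0,[0,0,0],[0,0,0]]]'
python3 - <<'E'
from h import *
o,im=snap('w13'); s=ctrl.get_image('scene'); save(s,'s13.png',5,(195,120,315,230)); save(s,'s13f.png'); t=ctrl.get_image('top');save(t,'t13f.png')
print(redcomp(im)); print('s',redcomp(s)); print('t',redcomp(t))
E
```

```text
t: 11.17
tool_pos: [0.5116, -0.1793, 0.0924]
tool_rot: [1.333, 1.124, -1.333]
contact_force: [-3.7, 1.7, 4.2]
opening: 0.015
t: 11.5
tool_pos: [0.5117, -0.1794, 0.0918]
tool_rot: [1.333, 1.123, -1.333]
contact_force: [-0.2, 0.0, -0.4]
opening: 0.0392
t: 12.33
tool_pos: [0.5178, -0.14, 0.2312]
tool_rot: [1.333, 1.125, -1.334]
contact_force: [-0.1, 0.1, -0.8]
opening: 0.0041
w13 t 12.33 tcp [ 0.5178 -0.14    0.2312] yaw -9.73 F [-0.1     0.0758 -0.8359] op 0.0041
[([226.9, 55.2], [183, 31, 90, 50, 1955]), ([511.0, 245.1], [499, 232, 25, 27, 491]), ([276.8, 333.9], [265, 319, 25, 26, 380])]
s [([313.9, 22.4], [223, 0, 201, 57, 3918]), ([405.8, 76.7], [404, 71, 6, 11, 22]), ([449.5, 103.8], [443, 98, 12, 14, 80]), ([234.9, 135.5], [232, 132, 6, 8, 31]), ([383.2, 140.3], [377, 136, 13, 9, 55]), ([476.9, 141.6], [475, 139, 6, 7, 16]), ([423.0, 171.6], [413, 163, 20, 16, 187]), ([158.8, 183.2], [155, 179, 9, 10, 71]), ([283.4, 217.8], [270, 207, 27, 23, 237]), ([342.8, 248.8], [341, 247, 5, 5, 20]), ([250.1, 280.4], [248, 278, 5, 6, 27])]
t [([354.5, 147.8], [351, 144, 8, 9, 57]), ([236.8, 170.0], [235, 168, 5, 5, 19]), ([302.0, 300.0], [244, 184, 125, 222, 7867]), ([281.1, 232.0], [277, 218, 10, 29, 194]), ([219.4, 247.5], [217, 246, 5, 4, 17]), ([305.7, 376.5], [302, 364, 9, 23, 150]), ([233.4, 394.2], [231, 390, 6, 10, 23]), ([252.8, 410.8], [232, 395, 46, 25, 684]), ([303.7, 399.8], [303, 396, 3, 9, 21]), ([305.2, 409.2], [300, 398, 10, 22, 46])]
```

View pics/w13.png

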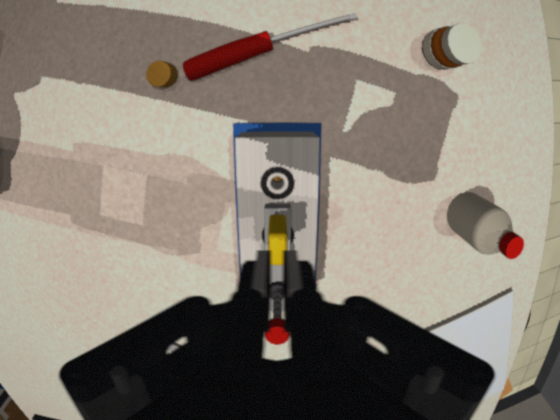

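View pics/s13.png

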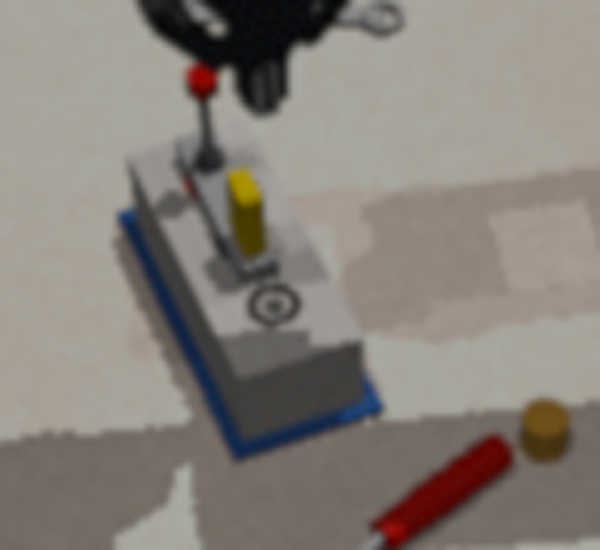

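```bash
python3 -m handwheel '[[0,[-0.02,0,0.01],[0,0,0]],[0,[-0.02,0,0.025],[0,0,0]],[0,[0,0,0.025],[0,0,0]],[0,[0,0,0.012],[0,0,0]],[0,[0,0,0],[0,0,0]],[0,[0,0,0],[0,0,0]],[0,[0,0,0],[0,0,0]]]'
python3 - <<'E'
from h import *
o,im=snap('w14'); save(im,'w14c.png',4,(200,100,350,250)); t=ctrl.get_image('top')
print(redcomp(im))
s=ctrl.get_image('scene'); print('s',[c for c in redcomp(s) if 225<c[0][0]<250]); print('t',[c for c in redcomp(t) if 340<c[0][0]<370])
E
```

```text
t: 13.07
tool_pos: [0.5057, -0.21, 0.2705]
tool_rot: [1.334, 1.127, -1.334]
contact_force: [-0.2, -0.4, -0.1]
opening: 0.0005
w14 t 13.07 tcp [ 0.5057 -0.21    0.2705] yaw -9.74 F [-0.1637 -0.3769 -0.0731] op 0.0005
[([223.5, 9.2], [192, 0, 81, 27, 978]), ([5.2, 97.1], [4, 91, 3, 13, 19]), ([503.6, 173.3], [492, 161, 24, 26, 468]), ([290.8, 207.9], [290, 202, 3, 13, 30]), ([264.6, 208.0], [264, 204, 2, 9, 16]), ([277.2, 240.3], [266, 228, 24, 23, 447])]
s [([234.8, 135.4], [232, 133, 6, 6, 30])]
t [([354.5, 147.8], [351, 144, 8, 9, 57]), ([363.7, 225.8], [361, 224, 6, 4, 11])]
```

View pics/w14.png

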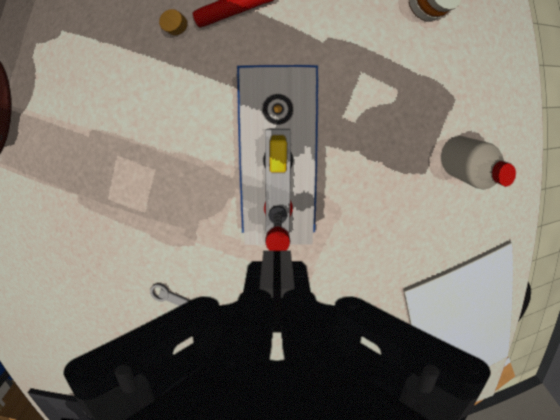

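View pics/w14c.png

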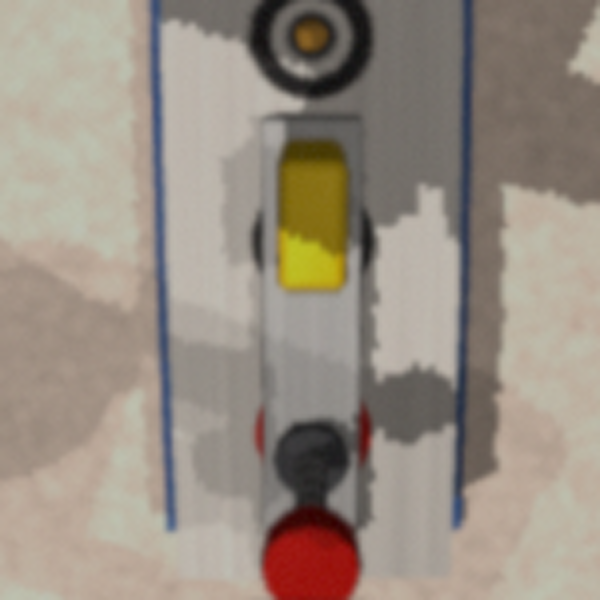

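```bash
python3 - <<'E'
from h import *
o=json.load(open('pics/w14.json'))
print('ring',at_z('wrist',277.7,208,.066,o),at_z('wrist',277.8,108.8,.066,o))
print('cap tri',tri([ray('wrist',277.2,240.3,o),ray('scene',234.8,135.4)]))
for z in (.154,.158,.162): print(z,at_z('wrist',277.3,241,z,o), at_z('scene',234.8,134.8,z))
# predict reprojected tab top & bar end
u=np.array([np.cos(np.radians(80.3)),np.sin(np.radians(80.3))]); foot=np.array([.5003,-.2487])
P=lambda s,z: proj('wrist',[*(foot+s*u),z],o)
print('tab top ctr',P(.07,.132),'tab near edge',P(.055,.132),'bar end top',P(.09,.082),'cap',P(0,.155),P(0,.163))
E
```

```text
ring [ 0.5002 -0.2485  0.066 ] [ 0.5189 -0.1402  0.066 ]
cap tri (array([ 0.5001, -0.251 ,  0.15  ]), [np.float64(0.0009755098424936416), np.float64(0.0009755098424937059)])
0.154 [ 0.4997 -0.2492  0.154 ] [ 0.5013 -0.2503  0.154 ]
0.158 [ 0.5    -0.2474  0.158 ] [ 0.5032 -0.2465  0.158 ]
0.162 [ 0.5003 -0.2456  0.162 ] [ 0.505  -0.2428  0.162 ]
tab top ctr [277.8648 156.1922] tab near edge [277.874  172.9361] bar end top [277.7663 128.8164] cap [277.9286 240.8259] [277.9443 244.7129]
```

```bash
python3 - <<'E'
from h import *
o=ctrl.get_obs(); rowsfor([.5002,-.2487,.175],-9.7,o,1)
E
python3 -m handwheel '[[0,[0.01,0,0.015],[0,0,0]],[0,[0.02,0,0.015],[0,0,0]],[0,[0.03,0,0.0088],[0,0,0]],[0,[0.02,0,0],[0,0,0]],[0,[0.01,0,0],[0,0,0]],[0,[0.005,0,0],[0,0,0]],[0,[0,0,0],[0,0,0]],[0,[0,0,0],[0,0,0]],[0,[0,0,0],[0,0,0]]]'
python3 - <<'E'
from h import *
o,im=snap('w15');rowsfor([.5002,-.2487,.155],-9.7,o,1)
s=ctrl.get_image('scene'); save(s,'s15.png',5,(195,90,315,210))
E
```

```text
per-row turn [ 0.0227 -0.0387  0.0596] step mm 103.9380083048386
[0.0962 0.0009 0.0394]
t: 13.97
tool_pos: [0.5005, -0.2493, 0.1789]
tool_rot: [1.333, 1.121, -1.331]
contact_force: [-0.4, -0.7, -1.1]
opening: -0.0002
w15 t 13.97 tcp [ 0.5005 -0.2493  0.1789] yaw -9.71 F [-0.3699 -0.6557 -1.0693] op -0.0002
per-row turn [-0.0063  0.0724 -0.1664] step mm 23.926714551449063
[ 0.0239 -0.0005 -0.0006]
```

View pics/w15.png

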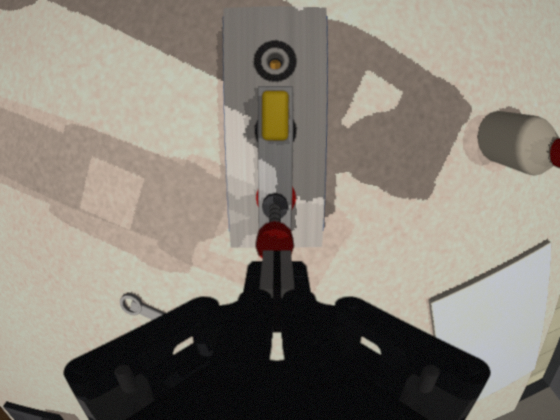

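View pics/s15.png

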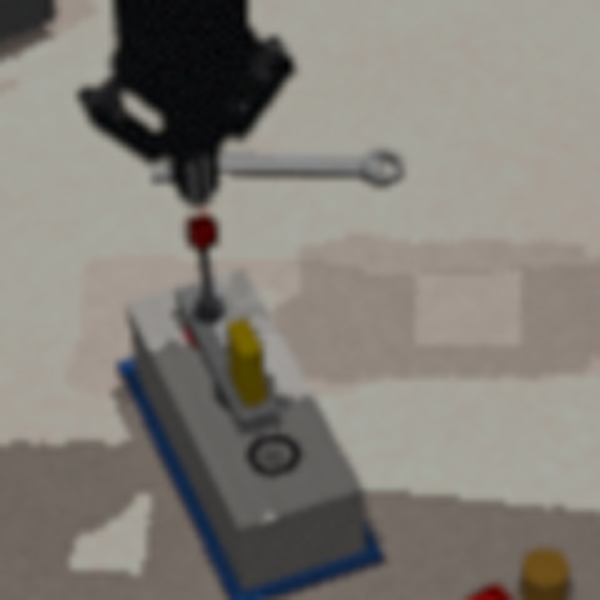

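```bash
python3 -m handwheel '[[0,[0.007,-0.0004,-0.0005],[0,0,0]],[0,[0.006,0,0],[0,0,0]],[0,[0.003,0,0],[0,0,0]],[0,[0,0,0],[0,0,0]],[0,[0,0,0],[0,0,0]]]'; python3 -m handwheel '[[0,[0.001,0,0],[0,0,0]],[0,[0.001,0,0],[0,0,0]],[0,[0.001,0,0],[0,0,0]],[0,[0,0,0],[0,0,0]]]'; python3 -m handwheel '[[0,[0.001,0,0],[0,0,0]],[0,[0.001,0,0],[0,0,0]],[0,[0,0,0],[0,0,0]]]'
```

```text
t: 14.48
tool_pos: [0.4989, -0.2483, 0.1602]
tool_rot: [1.333, 1.125, -1.334]
contact_force: [0.7, 0.1, 0.2]
opening: -0.0002
t: 14.82
tool_pos: [0.4993, -0.2486, 0.1581]
tool_rot: [1.333, 1.123, -1.333]
contact_force: [0.4, -0.2, 2.7]
opening: 0.0005
t: 15.07
tool_pos: [0.4994, -0.2486, 0.1564]
tool_rot: [1.333, 1.123, -1.333]
contact_force: [-0.7, 1.2, 3.0]
opening: 0.0001
```

```bash
python3 -m handwheel '[[0,[0.0015,0,0],[0,0,0]],[0,[0.002,0,0],[0,0,0]],[0,[0.002,0,0],[0,0,0]],[0,[0.002,0,0],[0,0,0]],[0,[0.002,0,0],[0,0,0]],[0,[0.002,0,0],[0,0,0]],[0,[0.001,0,0],[0,0,0]],[0,[0,0,0],[0,0,0]],[0,[0,0,0],[0,0,0]]]'; python3 -m handwheel '[[0,[0.001,0,0],[0,0,0]],[0,[0.001,0,0],[0,0,0]],[0,[0,0,0],[0,0,0]]]'
```

```text
t: 15.82
tool_pos: [0.4993, -0.2485, 0.1433]
tool_rot: [1.333, 1.124, -1.333]
contact_force: [0.2, -0.9, 2.7]
opening: 0.0002
t: 16.07
tool_pos: [0.4993, -0.2485, 0.1413]
tool_rot: [1.333, 1.124, -1.333]
contact_force: [0.0, -1.4, 3.1]
opening: 0.0002
```

```bash
for i in 1 ; do python3 -m handwheel '[[0,[0.001,0,0],[0,0,0]],[0,[0.001,0,0],[0,0,0]],[0,[0,0,0],[0,0,0]]]'; done; python3 -m handwheel '[[0,[0.001,0,0],[0,0,0]],[0,[0.001,0,0],[0,0,0]],[0,[0,0,0],[0,0,0]]]'|grep -E 'pos|force'
python3 - <<'E'
from h import *
o,im=snap('w16'); s=ctrl.get_image('scene'); save(s,'s16.png',5,(195,90,315,210))
E
```

```text
t: 16.32
tool_pos: [0.4992, -0.2485, 0.1392]
tool_rot: [1.333, 1.124, -1.333]
contact_force: [0.6, -1.7, 4.2]
opening: 0.0002
tool_pos: [0.4992, -0.2485, 0.1372]
contact_force: [0.6, -0.7, 3.1]
w16 t 16.57 tcp [ 0.4992 -0.2485  0.1372] yaw -9.74 F [ 0.6474 -0.7111  3.1263] op 0.0
```

View pics/w16.png

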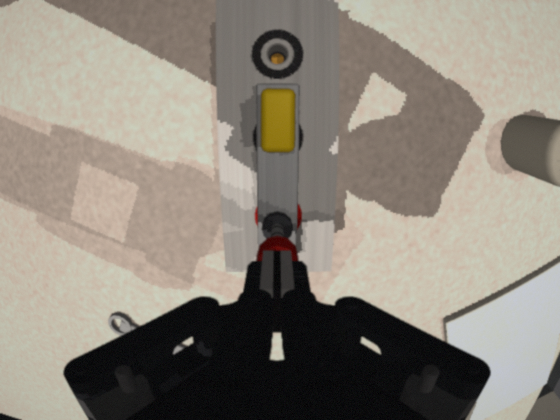

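View pics/s16.png

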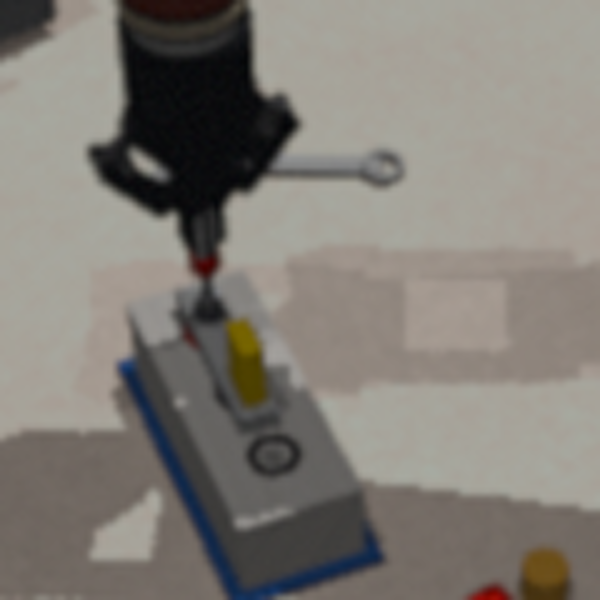

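```bash
python3 -m handwheel '[[0,[0.001,0,0],[0,0,0]],[0,[0.001,0,0],[0,0,0]],[0,[0,0,0],[0,0,0]],[0,[0,0,0],[0,0,0]]]'|grep -E 'pos|force'; python3 -m handwheel '[[0,[0.001,0,0],[0,0,0]],[0,[0.0005,0,0],[0,0,0]],[0,[0,0,0],[0,0,0]],[0,[0,0,0],[0,0,0]]]'|grep -E 'pos|force'
```

```text
tool_pos: [0.4993, -0.2485, 0.1355]
contact_force: [0.9, -1.2, 4.7]
tool_pos: [0.4992, -0.2485, 0.134]
contact_force: [1.6, -1.1, 4.4]
```

```bash
python3 -m handwheel '[[0,[0.001,0,0],[0,0,0]],[0,[0.0005,0,0],[0,0,0]],[0,[0,0,0],[0,0,0]],[0,[0,0,0],[0,0,0]]]'|grep -E 'pos|force'
```

```text
tool_pos: [0.4993, -0.2486, 0.1327]
contact_force: [0.2, -0.4, 5.9]
```

```bash
python3 -m handwheel '[[0,[0,0,0],[0,0,0]]]'|grep -E 'force'; python3 -m handwheel '[[0,[0.0008,0,0],[0,0,0]],[0,[0,0,0],[0,0,0]],[0,[0,0,0],[0,0,0]]]'|grep -E 'pos|force';python3 -m handwheel '[[0,[0,0,0],[0,0,0]]]'|grep -E 'force'; python3 -m handwheel '[[0,[0,0,0],[0,0,0]]]'|grep -E 'pos|force'
```

```text
contact_force: [0.1, -1.0, 6.3]
tool_pos: [0.4993, -0.2486, 0.1321]
contact_force: [0.5, -0.3, 6.6]
contact_force: [-1.3, -0.4, 6.4]
tool_pos: [0.4993, -0.2486, 0.1321]
contact_force: [-0.1, -0.5, 6.4]
```

```bash
python3 -m handwheel '[[0,[0.0008,0,0],[0,0,0]],[0,[0,0,0],[0,0,0]],[0,[0,0,0],[0,0,0]]]'|grep -E 'pos|force';python3 -m handwheel '[[0,[0,0,0],[0,0,0]]]'|grep -E 'force'; python3 -m handwheel '[[0,[0,0,0],[0,0,0]]]'|grep -E 'pos|force'; python3 - <<'E'
from h import *
s=ctrl.get_image('scene'); save(s,'s17.png',5,(195,90,315,210))
print(ctrl.get_obs()['tool_pos'],ctrl.get_obs()['contact_force'])
E
```

```text
tool_pos: [0.4994, -0.2486, 0.1316]
contact_force: [-1.2, 0.0, 8.0]
contact_force: [-1.1, 0.5, 7.5]
tool_pos: [0.4994, -0.2486, 0.1315]
contact_force: [0.3, 0.0, 7.7]
[ 0.4994 -0.2486  0.1315] [-0.3021 -0.3585  7.506 ]
```

View pics/s17.png

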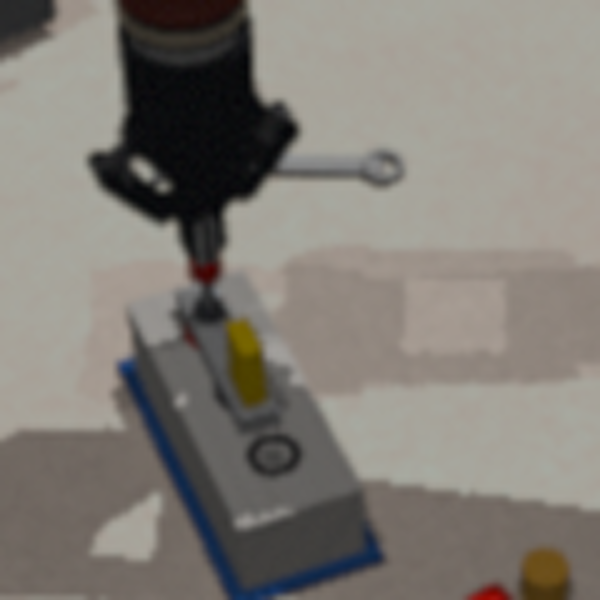

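```bash
python3 -m handwheel '[[0,[0.0006,0,0],[0,0,0]],[0,[0,0,0],[0,0,0]],[0,[0,0,0],[0,0,0]]]'|grep -E 'pos|force';python3 -m handwheel '[[0,[0,0,0],[0,0,0]],[0,[0,0,0],[0,0,0]]]'|grep -E 'pos|force'
```

```text
tool_pos: [0.4994, -0.2486, 0.1311]
contact_force: [-1.2, 0.5, 7.8]
tool_pos: [0.4994, -0.2486, 0.1311]
contact_force: [-1.4, 0.6, 8.5]
```

Firm: 0.134→0.1311 raised the force from about 4.4 to 8.5 N, which matches the 1.5 N/mm spring on a rod that has stopped. Now I back off slowly.

```bash
python3 -m handwheel '[[0,[-0.002,0,0],[0,0,0]],[0,[-0.002,0,0],[0,0,0]],[0,[-0.002,0,0],[0,0,0]],[0,[-0.003,0,0],[0,0,0]],[0,[-0.005,0,0],[0,0,0]],[0,[-0.01,0,0],[0,0,0]],[0,[-0.02,0,0],[0,0,0]],[0,[-0.03,0,0],[0,0,0]],[0,[-0.03,0,0],[0,0,0]],[0,[-0.02,0,-0.02],[0,0,0]]]'; python3 -m handwheel '[[0,[-0.013,0,-0.02],[0,0,0]],[0,[0,0,0],[0,0,0]],[0,[0,0,0],[0,0,0]],[0,[0,0,0],[0,0,0]]]' 
python3 - <<'E'
from h import *
o,im=snap('w18'); save(im,'w18c.png',4,(200,100,350,250)); s=ctrl.get_image('scene'); save(s,'s18.png',5,(195,90,315,210))
t=ctrl.get_image('top');save(t,'t18.png')
print(redcomp(im)); cs=[c for c in redcomp(s) if 225<c[0][0]<250]; print(cs)
E
```

```text
t: 19.88
tool_pos: [0.5027, -0.2309, 0.2577]
tool_rot: [1.335, 1.119, -1.335]
contact_force: [1.1, -0.3, 1.0]
opening: 0.0002
t: 20.22
tool_pos: [0.5054, -0.209, 0.2663]
tool_rot: [1.333, 1.125, -1.334]
contact_force: [0.3, 0.5, -1.2]
opening: 0.0001
w18 t 20.22 tcp [ 0.5054 -0.209   0.2663] yaw -9.73 F [ 0.2989  0.5228 -1.1687] op 0.0001
[([222.4, 8.9], [192, 0, 81, 26, 964]), ([505.6, 174.8], [494, 162, 24, 26, 475]), ([290.8, 209.7], [290, 203, 3, 14, 35]), ([264.5, 209.8], [264, 206, 2, 9, 17]), ([277.5, 233.6], [266, 223, 24, 23, 424])]
[([235.5, 140.8], [233, 138, 6, 7, 31])]
```

View pics/w18c.png

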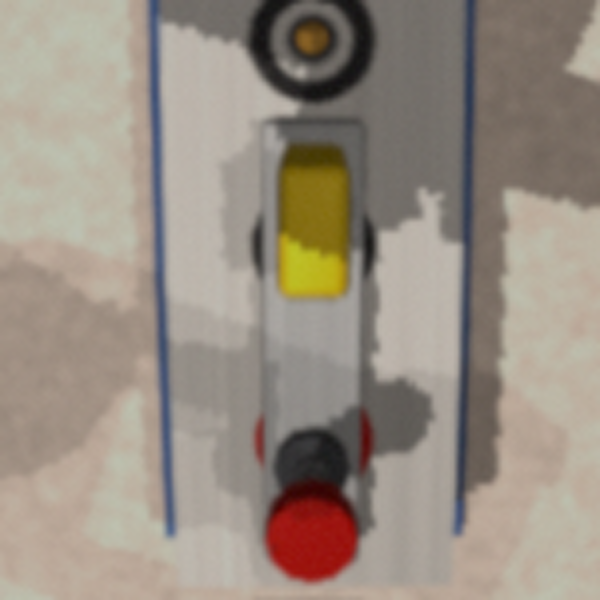

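View pics/s18.png

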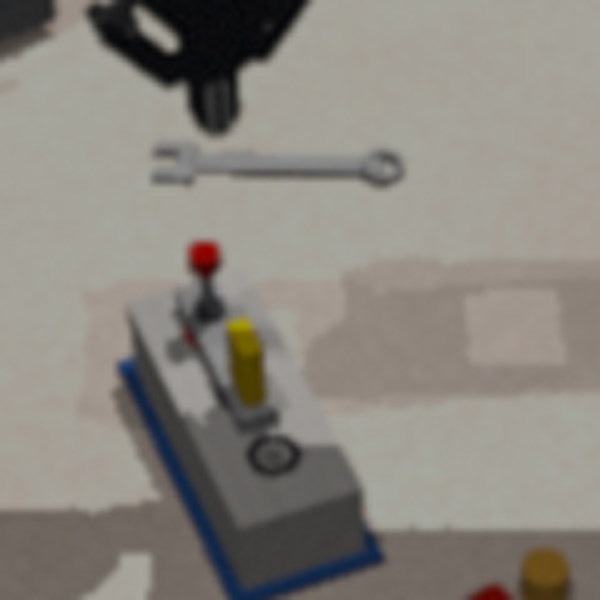

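```bash
python3 - <<'E'
from h import *
from scipy.optimize import brentq
for n,row in (('w14',240.3),('w18',233.6)):
    o=json.load(open(f'pics/{n}.json'))
    print(n,'z of cap centre',brentq(lambda z: proj('wrist',[.5,-.2487,z],o)[1]-row,.08,.19))
for v in (135.4,140.8): print('scene',brentq(lambda z: proj('scene',[.5,-.2487,z])[1]-v,.08,.19))
E
```

```text
w14 z of cap centre 0.1537707703384064
w18 z of cap centre 0.1327808424784712
scene 0.15212301596026398
scene 0.1296405870608347
```

```bash
python3 -c "
from station import ctrl
print(ctrl.finish_job(), ctrl.get_obs()['t'])"
```

```text
the job is handed in; nothing more can be done
the job is handed in; nothing more can be done
```

The job is handed in, with about 20 s on the clock. The large gauge from the blue rest now stands flat on the block with its rod in the red-ring bore, and the gripper is clear of it.

- **Placement:** I gripped the yellow tab and set the gauge down with a contact force of about 6 N. Red slivers of the ring showed evenly on both sides of the bar, and the bar end and tab edge sat within about 0.5 mm of where they should be.
- **Pushing the cap:** The rod slid at about 3–4 N. It then stopped, and the force rose at roughly the 1.5 N/mm of the spring. I stopped at 8.5 N, about 5.7 mm of the cap's 8 mm, so it never reached its stop.
- **After release:** The cap stood 21–22.5 mm lower than before in both the wrist and scene pictures, so the rod stayed down. The final pressing height gives a travel of about 29 mm.

**Checks that disagreed or were not made:**
- Before the push, the pictures put the cap a few mm lower than where the fingertips touched it. I relied on the touch for the travel.
- The measured sliding force was below the stated 4.5 N.
- The pin in the red-ring bore was hidden under the bar, so I could not see it pressed flush.
- I did not look at every bystander again at the end. None was touched on any move.

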